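# Prove which dosing ports are bored through and open their valves

### The arm

A 7-joint arm with a two-finger parallel gripper is mounted at the origin on the work surface. World frame = base frame: x ahead of the robot, y to its left, z up, the work surface at z = 0. Lengths are in m, angles in rad, forces in N, time in s.
With the tool pointing down it reaches from about 0.4 to 0.875 m from the base axis. Payload 19.3 kg.
Tool frame: the origin (TCP) lies at the very end of the fingers, on their centre line; the grasp point (between the pads) lies 19 mm behind it; z points along the fingers, y is the line along which they close (so a half turn about z gives the same grasp; the last joint's range is limited). The gripper opens to 85 mm and grips with 20 to 120 N. Pads are 22 mm wide; open, the fingers measure 114 mm over their backs; the gripper's body (76 mm by 85 mm) begins 54 mm behind the grasp point. The pads swing forward as they close: fully open they stand 13 mm farther back than shut.
Start: joints at [-1.348, 0.521, -0.036, 1.599, 0.021, 1.021, -0.113], TCP at [0.18, 0.598, 0.231] pointing down, gripper open.
Joint ranges: [-2.91, 2.91], [-0.3, 2.13], [-1.5, 1.42], [0.17, 2.43], [-1.26, 4.41], [0.16, 1.93], [-2.52, 2.52]. Speed limits (rad/s): [1.89, 1.89, 2.39, 2.39, 3.01, 3.01, 3.01].

### API

Orientations are given as [roll, pitch, yaw] about the fixed x, y, z axes, in that order (R = Rz(yaw) Ry(pitch) Rx(roll)).
In Python, from workcell import bot gives the robot as it stands.
- The arm moves only by the shell command python3 -m crank 'ROWS' [FORCE]. ROWS is a JSON object of lists of equal length, an entry for each row: "travel": the shift along the world's x, y, z in cm, a list of three; "turn": the turn, a rotation vector about the world's x, y, z in degrees, a list of three; "gripper": the closure, from 0 (fully open) to 1 (shut). A call has exactly 5 rows; each row is the pose to reach, as a shift and turn from the pose commanded when the call began; what a row does not reach only later rows make up. A row lasts 1/10 s, in which the tool goes at most 50 mm and 8.59 degrees, less where a joint would pass 70% of its speed; a pose out of reach is approached as far as the arm can. A call with a gripper value outside its range is refused whole. The fingers move at their own pace and stop on an object; FORCE is the grip in N (left out, the last holds). Time passes only in rows, so rows that repeat a pose let the fingers close, or fill a call up. It gives the time, the measured TCP pose, the force, the opening and the grip force at its end, in the units of the state.
- bot.observe(): the state, without advancing time (a new reading comes with each control period).
- bot.grab_frame(name): name is "scene" or "top" or "wrist"; returns a dict with "pixels" (420x560x3 uint8, red, green, blue), "fx", "fy", "cx", "cy" (pixels), "extrinsics" (4x4, takes a point from world to camera coordinates). Camera axes: x right, y down, z forward; pixel columns grow to the right and rows downward; lengths in m; the calibration is good to about 2 mm. A picture is of the moment at which its call begins. There is no depth.
- bot.job_done(): hands the job in; it is judged then, once.
The state is a dict: "clock": time; "qpos": joint angles; "qd": joint speeds; "joint_efforts": joint torques, N m; "position": TCP position; "tool_rot": TCP orientation; "force": force on the tool from outside, world axes, zero at the start; "moment": the same for the moment, N m; "grip_width": finger opening in m; "finger_force": force on a finger pad.
Only numpy, scipy, OpenCV 4.12 (cv2) and the standard library are available. Lean on these libraries where they do the work, as an engineer would, in place of code of your own. Each camera call takes 0.05 s, during which the arm holds its last target. There are 200 camera calls.

### The job

Two of the three sloping ports of the dosing manifold are bored right through and one is blind, though they look alike: take the probe pin from its stand, feel down the ports with it, and push the loose dust slug fully home in the two that are through. Open fully the valve lever behind each of those two by swinging it towards its port, never one whose port you have not yet proved with the pin, and leave the blind port's lever shut. Stand the pin back upright in its stand, fully down, and leave the jug, the cup and the spray can where they are.

Things in the scene. Friction and masses are not known exactly. Their poses are not given: they have to be found in the camera images.
- manifold: Dosing manifold fixed to the counter, footprint 170 x 205 mm. Origin: centre of underside; its -x (front) faces the robot. In front, a grey slab with a sloped face, normal (-0.682, 0, 0.731) in this frame (43 degrees from vertical), and a row of three ports along y, 55 mm apart. Behind it a body 60 mm high with a valve lever straight behind each port, in the port's colour.
- port_1 (a point): Mouth centre of the blue-marked port (manifold's left one, y = +55 mm; x = -45, z = 62 mm in its frame; same axes). Round 12 mm bore running along (0.682, 0, -0.731) of that frame. All ports show a black floor 15 mm down. Blind (one port, varies): that floor is solid. Through: it is a loose dust slug that slides 20 mm further, then stops hard.
- port_2 (a point): Mouth centre of the yellow-marked port (manifold's middle one, y = 0; x = -45, z = 62 mm in its frame; same axes). Round 12 mm bore running along (0.682, 0, -0.731) of that frame. All ports show a black floor 15 mm down. Blind (one port, varies): that floor is solid. Through: it is a loose dust slug that slides 20 mm further, then stops hard.
- port_3 (a point): Mouth centre of the white-marked port (manifold's right one, y = -55 mm; x = -45, z = 62 mm in its frame; same axes). Round 12 mm bore running along (0.682, 0, -0.731) of that frame. All ports show a black floor 15 mm down. Blind (one port, varies): that floor is solid. Through: it is a loose dust slug that slides 20 mm further, then stops hard.
- slug_1 (a joint): Travel in m of the dust slug in port_1 down the bore: 0 at the start in every port, 0.020 fully home. About 2 N moves it; it stays where it is pushed. It cannot move in the blind port, where a pin stops 15 mm below the mouth (35 mm in a through port with the slug home).
- slug_2 (a joint): Travel in m of the dust slug in port_2 down the bore: 0 at the start in every port, 0.020 fully home. About 2 N moves it; it stays where it is pushed. It cannot move in the blind port, where a pin stops 15 mm below the mouth (35 mm in a through port with the slug home).
- slug_3 (a joint): Travel in m of the dust slug in port_3 down the bore: 0 at the start in every port, 0.020 fully home. About 2 N moves it; it stays where it is pushed. It cannot move in the blind port, where a pin stops 15 mm below the mouth (35 mm in a through port with the slug home).
- valve_1 (a joint): Valve lever behind port_1: angle in rad, 0 = shut (the lever leans 0.5 rad away from the ports, to the manifold's +x), 1.0 = fully open (leans 0.5 rad towards the ports, -x). It swings about the manifold's y axis, pivot at x = 45, z = 82 mm in its frame; friction about 0.06 N m, stays where it is left.
- valve_1_tip (a point): Centre of the blue ball (26 mm diameter) at the end of valve lever 1, 60 mm from its pivot; the stalk is 10 mm thick. Levers stand 55 mm apart. Shut, it lies at x = +74 mm, z = 135 mm in the manifold's frame; fully open, at x = +16 mm.
- valve_2 (a joint): Valve lever behind port_2: angle in rad, 0 = shut (the lever leans 0.5 rad away from the ports, to the manifold's +x), 1.0 = fully open (leans 0.5 rad towards the ports, -x). It swings about the manifold's y axis, pivot at x = 45, z = 82 mm in its frame; friction about 0.06 N m, stays where it is left.
- valve_2_tip (a point): Centre of the yellow ball (26 mm diameter) at the end of valve lever 2, 60 mm from its pivot; the stalk is 10 mm thick. Levers stand 55 mm apart. Shut, it lies at x = +74 mm, z = 135 mm in the manifold's frame; fully open, at x = +16 mm.
- valve_3 (a joint): Valve lever behind port_3: angle in rad, 0 = shut (the lever leans 0.5 rad away from the ports, to the manifold's +x), 1.0 = fully open (leans 0.5 rad towards the ports, -x). It swings about the manifold's y axis, pivot at x = 45, z = 82 mm in its frame; friction about 0.06 N m, stays where it is left.
- valve_3_tip (a point): Centre of the white ball (26 mm diameter) at the end of valve lever 3, 60 mm from its pivot; the stalk is 10 mm thick. Levers stand 55 mm apart. Shut, it lies at x = +74 mm, z = 135 mm in the manifold's frame; fully open, at x = +16 mm.
- pin: Probe pin, one loose rigid piece, 80 g give or take: steel shaft 8 mm in diameter and 70 mm long, then a round orange handle 18 mm in diameter and 55 mm long. Origin: the centre of the shaft's flat tip; its z axis runs from the tip towards the handle (handle from z = 70 to 125 mm). It starts upright in the stand with its tip on the counter.
- stand: Wooden pin stand fixed to the counter: block 60 x 60 mm, 50 mm high, with one upright round hole of 12 mm through its middle, chamfered 3 mm at the top; the counter is the floor of the hole. Origin: centre of its underside. Its yaw varies.
- jug: Bystander: yellow detergent jug, 90 x 130 mm, 232 mm high. Origin: centre of its underside.
- scoop: Bystander: blue measuring cup, 66 mm wide, 55 mm high. Origin: centre of its underside.
- spray_can: Bystander: spray can, 54 mm wide, 150 mm high. Origin: centre of its underside.
Mind the look-alikes: they are no part of the job. There is more than one size of the pin; the job needs the larger. There is more than one size of the stand; the job needs the largest.

How it is judged:
By the outcome, as a careful person would: the job done as asked, in the order asked, and still so for the second after the job is handed in, with the robot touching nothing.
It also fails if it takes over 69 s, if anything falls off the work surface, if the arm or the gripper's body presses on something with over 40 N, if the wrist force passes 120 N, or if a joint passes its speed limit or range.

## Working session

There is one attempt and no reset: what is moved stays moved. The work goes in short steps, Python scripts to look and compute and a shell command to move; the robot and the scene stay as the last step left them, time stands still between calls to the robot, and variables do not carry over. Pictures are saved under pics/ and viewed, at most 10 in all, crops included, and the job is handed in when it is done.

```bash
mkdir -p pics; ls; python3 - <<'E'
from workcell import bot
import cv2,pickle
d={}
for n in("scene","top"):
    f=bot.grab_frame(n);d[n]=f;cv2.imwrite(f"pics/{n}0.png",f["pixels"][:,:,::-1])
pickle.dump(d,open("f0.pkl","wb"))
s=bot.observe();print(s["clock"],s["position"],s["tool_rot"],s["force"],s["grip_width"])
E
```

```text
pics
0.1 [0.18036671 0.59811621 0.23081588] [-3.14063725e+00  1.11986224e-04  2.84881545e+00] [ 0.82355597 -0.64913408 -0.67335211] 0.08529686132553488
```

View pics/scene0.png

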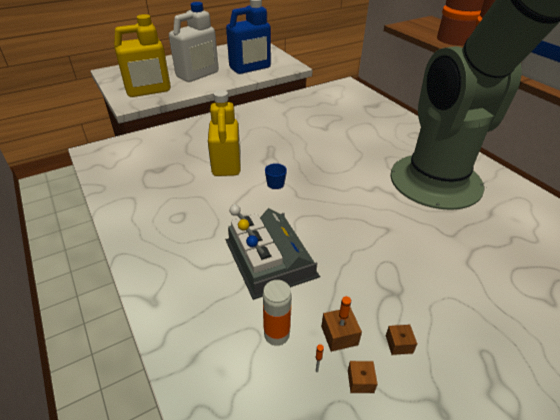

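View pics/top0.png

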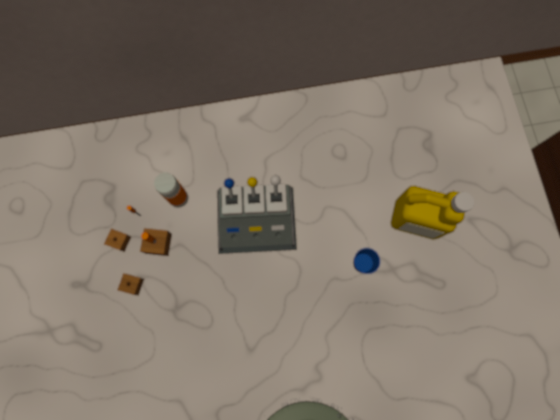

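The scene view shows the manifold around (270,250), with the large stand and pin at (342,325). In the top view the manifold is around (256,218) and the stand and pin around (153,241). Next I'll measure by colour masks.

```bash
cat > h.py <<'E'
import numpy as np,cv2
def ray(f,u,v):
    E=np.array(f["extrinsics"]);R=E[:3,:3];c=-R.T@E[:3,3]
    d=R.T@np.array([(u-f["cx"])/f["fx"],(v-f["cy"])/f["fy"],1]);return c,d/np.linalg.norm(d)
def onz(f,u,v,z):
    c,d=ray(f,u,v);return c+d*(z-c[2])/d[2]
def proj(f,p):
    E=np.array(f["extrinsics"]);q=E[:3,:3]@np.array(p)+E[:3,3]
    return np.array([f["fx"]*q[0]/q[2]+f["cx"],f["fy"]*q[1]/q[2]+f["cy"]])
def tri(f1,p1,f2,p2):
    c1,d1=ray(f1,*p1);c2,d2=ray(f2,*p2)
    t=np.linalg.lstsq(np.c_[d1,-d2],c2-c1,rcond=None)[0]
    a=c1+t[0]*d1;b=c2+t[1]*d2;return (a+b)/2,np.linalg.norm(a-b)
E
python3 - <<'E'
import pickle,cv2,numpy as np
from h import *
d=pickle.load(open("f0.pkl","rb"))
t,s=d["top"],d["scene"]
print(ray(t,280,210),ray(s,280,210))
rng={"orange":((3,170,90),(14,255,255)),"blue":((105,150,50),(125,255,255)),"yellow":((20,150,90),(32,255,255)),"brown":((5,100,40),(16,255,200)),"white":((0,0,150),(180,40,255))}
box={"top":(100,160,300,300),"scene":(220,195,420,400)}
for n in("top","scene"):
    x0,y0,x1,y1=box[n]
    hsv=cv2.cvtColor(d[n]["pixels"],cv2.COLOR_RGB2HSV)
    for k,(a,b) in rng.items():
        if k=="white":continue
        m=cv2.inRange(hsv,a,b)
        q=np.zeros_like(m);q[y0:y1,x0:x1]=m[y0:y1,x0:x1]
        N,L,S,C=cv2.connectedComponentsWithStats(q)
        for i in range(1,N):
            if S[i,4]>=12:print(n,k,S[i],C[i].round(1))
def crop(n,x0,y0,x1,y1,k):
    return cv2.resize(d[n]["pixels"][y0:y1,x0:x1,::-1],None,fx=k,fy=k,interpolation=cv2.INTER_CUBIC)
a=crop("top",100,165,300,260,4);b=crop("scene",220,195,420,350,4)
cv2.imwrite("pics/c_top.png",a);cv2.imwrite("pics/c_sc.png",b[:600])
E
```

```text
(array([0.35337007, 0.00574151, 1.12255806]), array([ 0.22153024, -0.04041834, -0.97431551])) (array([0.92028481, 0.61865463, 0.7494586 ]), array([-0.38571245, -0.64632315, -0.65840132]))
top blue [225 180   8   8  45] [228.8 183.1]
top blue [228 228  10   4  30] [232.4 229.6]
top yellow [248 178   9   9  64] [251.8 181.6]
top yellow [249 226  13   5  56] [255.2 228.2]
top brown [165 184  22  22 229] [177.7 197.2]
top brown [126 205  10   8  43] [130.4 208.5]
top brown [105 229  25  21 352] [116.7 239.5]
top brown [140 229  31  26 674] [155.1 241.3]
top brown [118 274  25  20 355] [130.  283.9]
scene orange [324 296  37  43 634] [342.2 319.9]
scene orange [263 310  27  29 547] [276.6 325.2]
scene orange [389 325  28  21 324] [401.9 334.7]
scene orange [316 345   7  15  74] [319.2 351.6]
scene orange [350 361  27  24 410] [363.3 372.7]
scene blue [247 236  11  11  97] [251.9 240.6]
scene blue [291 243   8   9  21] [294.6 247.1]
scene yellow [238 219  11  11  97] [243.1 223.9]
scene yellow [281 227   8   9  29] [284.4 231.1]
scene brown [ 322  296   40   55 1295] [341.3 327.2]
scene brown [263 305  29  34 630] [276.3 324.5]
scene brown [386 325  31  30 703] [401.5 339. ]
scene brown [316 344   8  17  84] [318.9 353.1]
scene brown [348 361  29  32 838] [361.9 376.5]
```

View pics/c_top.png

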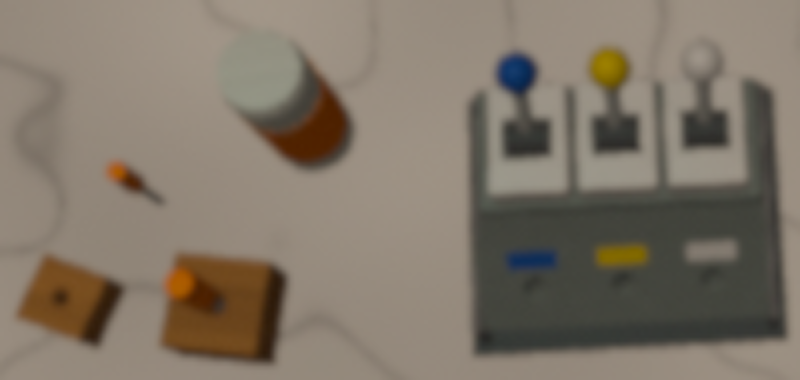

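View pics/c_sc.png

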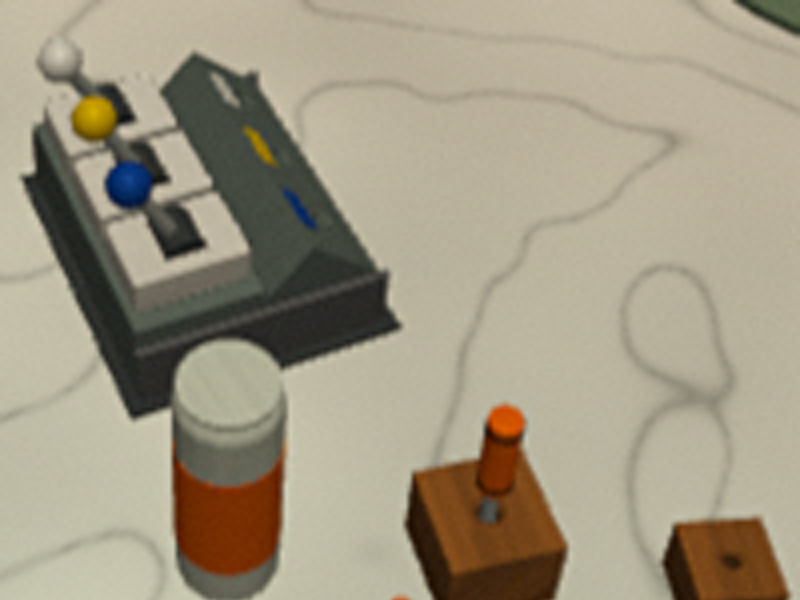

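The crops show the balls (top: blue (229,183), yellow (252,182), white (275.5,180.5)), the port mouths just below their markers, and the pin's handle top at (145.5,236) in top and (346.5,299.5) in scene.

```bash
python3 - <<'E'
import pickle
from h import *
np.set_printoptions(precision=4,suppress=True)
d=pickle.load(open("f0.pkl","rb"));t,s=d["top"],d["scene"]
T=lambda x,y:(100+(x+.5)/4-.5,165+(y+.5)/4-.5)
S=lambda x,y:(220+(x+.5)/4-.5,195+(y+.5)/4-.5)
B=[]
for n,a,b in[("b",T(516,72),S(129,184)),("y",T(609,68),S(94,117)),("w",T(702,62),S(60,59))]:
    p,e=tri(t,a,s,b);B.append(p);print(n,p,e,onz(t,*a,.135),onz(s,*b,.135))
print("handle",tri(t,T(182,283),s,S(506,418)),onz(t,*T(182,283),.125),onz(s,*S(506,418),.125))
for c in[(178,254),(284,267),(275,360),(163,347)]:print("stand top",onz(t,*T(*c),.05))
print("hole",onz(s,*S(489,518),.05), onz(t,*T(217,303),.05))
for c in[(533,284),(621,280),(709,275)]:print("port",onz(t,*T(*c),.062))
for c in[(476,354),(787,338)]:print("front corner",onz(t,*T(*c),0.0),onz(t,*T(*c),0.02))
x=np.mean(B,0);v=B[0]-B[2];yaw=np.arctan2(-v[0],v[1]);print("yaw",yaw,np.linalg.norm(v))
R=np.array([[np.cos(yaw),-np.sin(yaw)],[np.sin(yaw),np.cos(yaw)]]);o=x[:2]-R@[.074,0];print("origin",o)
for y in(.055,0,-.055):
    p=np.r_[o+R@[-.045,y],.062];print(p,"top crop",(proj(t,p)-[100,165])*4,"scene crop",(proj(s,p)-[220,195])*4)
print("fcorner",[(proj(t,np.r_[o+R@[-.085,y],0.])-[100,165])*4 for y in(.1025,-.1025)])
E
```

```text
b [0.6635 0.0733 0.1378] 0.0009956429003818849 [0.6648 0.0732 0.135 ] [0.662  0.0712 0.135 ]
y [0.6565 0.0185 0.1382] 0.0002880590857313439 [0.6576 0.0185 0.135 ] [0.655  0.0155 0.135 ]
w [ 0.6511 -0.0364  0.1367] 0.00018620073150941332 [ 0.6517 -0.0365  0.135 ] [ 0.6503 -0.0381  0.135 ]
handle (array([0.5747, 0.2852, 0.1244]), np.float64(0.0014120252125490542)) [0.5751 0.2845 0.125 ] [0.5746 0.286  0.125 ]
stand top [0.6106 0.306  0.05  ]
stand top [0.5908 0.2413 0.05  ]
stand top [0.5336 0.2537 0.05  ]
stand top [0.5537 0.3213 0.05  ]
hole [0.5773 0.2904 0.05  ] [0.5754 0.2852 0.05  ]
port [0.5507 0.088  0.062 ]
port [0.5437 0.034  0.062 ]
port [ 0.5373 -0.0203  0.062 ]
front corner [0.5231 0.1362 0.    ] [0.5201 0.1339 0.02  ]
front corner [ 0.4983 -0.0646  0.    ] [ 0.4957 -0.0633  0.02  ]
yaw -0.11270470540328228 0.11040926619972467
origin [0.5835 0.0268]
[0.545  0.0865 0.062 ] top crop [535.3016 291.073 ] scene crop [323.0939 215.9918]
[0.5388 0.0319 0.062 ] top crop [624.123  285.6216] scene crop [283.1386 154.8707]
[ 0.5326 -0.0228  0.062 ] top crop [712.832  280.1771] scene crop [246.1426  98.2767]
fcorner [array([474.1747, 372.1181]), array([789.9265, 352.565 ])]
```

```bash
python3 -m crank '{"travel":[[5,-4,0],[10,-8,0],[14,-11.5,0],[18,-14.5,0],[22,-17.5,0]],"turn":[[0,0,2],[0,0,4],[0,0,6],[0,0,8],[0,0,10]],"gripper":[0,0,0,0,0]}'
python3 -m crank '{"travel":[[4,-3,0],[8,-6,0],[12,-9,0],[16,-12.5,0],[17.5,-13.5,0]],"turn":[[0,0,0],[0,0,0],[0,0,0],[0,0,0],[0,0,0]],"gripper":[0,0,0,0,0]}'
python3 - <<'E'
from workcell import bot
import cv2,pickle
f=bot.grab_frame("wrist");pickle.dump(f,open("w1.pkl","wb"));cv2.imwrite("pics/w1.png",f["pixels"][:,:,::-1])
s=bot.observe();print(s["clock"],s["position"],s["tool_rot"],s["qpos"],s["force"]);print(f["extrinsics"],f["fx"])
E
```

```text
clock: 0.6
position: [0.3769, 0.4407, 0.2312]
tool_rot: [-3.141, -0.0, 3.025]
force: [-0.1, 0.0, 0.1]
grip_width: 0.0856
finger_force: 0.0
clock: 1.1
position: [0.5539, 0.3026, 0.231]
tool_rot: [-3.14, 0.001, 3.018]
force: [0.2, 0.1, 0.1]
grip_width: 0.0853
finger_force: 0.0
1.15 [0.55529622 0.30167    0.2308523 ] [-3.13929529e+00  1.56881061e-03  3.01686119e+00] [-0.59958672  0.53324813  0.01010726  1.58215621 -0.0027758   1.02653567
  0.85661888] [ 0.08123716 -4.1502989  -1.14615752]
[[ 1.24268930e-01  9.92248573e-01 -5.18826559e-05 -3.71115195e-01]
 [ 9.53621363e-01 -1.19416821e-01  2.76307654e-01 -5.27247306e-01]
 [ 2.74159679e-01 -3.43859328e-02 -9.61069237e-01  2.37660026e-01]
 [ 0.00000000e+00  0.00000000e+00  0.00000000e+00  1.00000000e+00]] 336.24992732854867
```

View pics/w1.png

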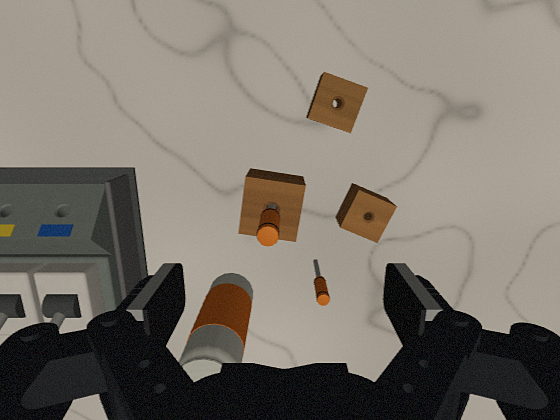

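The wrist view shows the pin's handle end at about (267,235), the shaft at (272,206), and the blue and yellow ports at (62,211) and (4,211).

```bash
python3 - <<'E'
import pickle
from h import *
np.set_printoptions(precision=4,suppress=True)
d=pickle.load(open("f0.pkl","rb"));t=d["top"]
f=pickle.load(open("w1.pkl","rb"))
hsv=cv2.cvtColor(f["pixels"],cv2.COLOR_RGB2HSV)
m=cv2.inRange(hsv,(3,200,190),(14,255,255));m[:, :240]=0;m[:,300:]=0
N,L,S,C=cv2.connectedComponentsWithStats(m)
for i in range(1,N):
    if S[i,4]>60:print(S[i],C[i])
print("cam",ray(f,280,210))
print("handle",onz(f,267.5,234.5,.125))
print("hole",onz(f,272.5,206,.05))
for c in[(248,178),(305,184),(296,241),(238,233)]:print("stand",onz(f,*c,.05))
for c in[(62,211),(4,211)]:print("port",onz(f,*c,.062))
print("front corner",onz(f,134,168,0.),onz(f,134,168,0.01))
E
```

```text
cam (array([0.4838, 0.3134, 0.3741]), array([ 0.2771, -0.0464, -0.9597]))
handle [0.5744 0.2891 0.125 ]
hole [0.5722 0.2909 0.05  ]
stand [0.5411 0.2709 0.05  ]
stand [0.554  0.3255 0.05  ]
stand [0.6124 0.3099 0.05  ]
stand [0.5963 0.252  0.05  ]
port [0.5486 0.0889 0.062 ]
port [0.5417 0.0332 0.062 ]
front corner [0.5229 0.1395 0.    ] [0.5218 0.1442 0.01  ]
```

```bash
python3 - <<'E'
import pickle
from h import *
d=pickle.load(open("f0.pkl","rb"));t=d["top"]
print(onz(t,166,182.8,.15))
E
python3 -m crank '{"travel":[[0,0,0],[0,0,-2],[0,0,-5],[0,0,-8],[0,0,-8]],"turn":[[0,0,0],[0,0,0],[0,0,0],[0,0,0],[0,0,0]],"gripper":[0,0,0,0,0]}'
```

```text
[0.68512033 0.21642607 0.15      ]
clock: 1.65
position: [0.5478, 0.3075, 0.1478]
tool_rot: [-3.138, -0.005, 3.025]
force: [-0.4, -0.0, 0.5]
grip_width: 0.0855
finger_force: 0.0
```

```bash
python3 -m crank '{"travel":[[1.5,-1,0],[2.7,-1.8,0],[2.7,-1.8,0],[2.7,-1.8,0],[2.7,-1.8,0]],"turn":[[0,0,0],[0,0,0],[0,0,0],[0,0,0],[0,0,0]],"gripper":[0,0,0,0,0]}'
python3 - <<'E'
from workcell import bot
s=bot.observe();print(s["position"],s["tool_rot"])
E
```

```text
clock: 2.15
position: [0.5775, 0.2897, 0.1518]
tool_rot: [3.141, 0.0, 3.023]
force: [-0.6, -0.5, -1.0]
grip_width: 0.0855
finger_force: 0.0
[0.57752017 0.28966692 0.1518133 ] [3.14099780e+00 1.76985050e-04 3.02348019e+00]
```

```bash
python3 -m crank '{"travel":[[-0.2,0,-2],[-0.2,0,-4.5],[-0.2,0,-6.8],[-0.2,0,-6.8],[-0.2,0,-6.8]],"turn":[[0,0,0],[0,0,0],[0,0,0],[0,0,0],[0,0,0]],"gripper":[0,0,0,0,0]}'
python3 -m crank '{"travel":[[0,0,0],[0,0,0],[0,0,0],[0,0,0],[0,0,0]],"turn":[[0,0,0],[0,0,0],[0,0,0],[0,0,0],[0,0,0]],"gripper":[0.5,0.8,1,1,1]}' 60
python3 -m crank '{"travel":[[0,0,0],[0,0,0],[0,0,0],[0,0,0],[0,0,0]],"turn":[[0,0,0],[0,0,0],[0,0,0],[0,0,0],[0,0,0]],"gripper":[1,1,1,1,1]}'
```

```text
clock: 2.65
position: [0.5756, 0.2896, 0.0839]
tool_rot: [3.142, -0.0, 3.024]
force: [-0.0, -0.4, -0.7]
grip_width: 0.0856
finger_force: 0.0
clock: 3.15
position: [0.5758, 0.289, 0.0837]
tool_rot: [-3.141, 0.0, 3.023]
force: [-1.5, -4.2, 8.0]
grip_width: 0.0163
finger_force: 58.1
clock: 3.65
position: [0.5759, 0.2887, 0.0837]
tool_rot: [-3.141, 0.0, 3.023]
force: [-1.1, -2.5, 6.8]
grip_width: 0.0167
finger_force: 58.2
```

```bash
python3 -m crank '{"travel":[[0,0,3],[0,0,7],[0,0,11],[0,0,15],[0,0,17]],"turn":[[0,0,0],[0,0,0],[0,0,0],[0,0,0],[0,0,0]],"gripper":[1,1,1,1,1]}'
python3 -m crank '{"travel":[[-1.5,-4.5,0],[-3,-9,0],[-4.5,-13.5,0],[-6,-18,0],[-7.5,-22.5,0]],"turn":[[0,0,0],[0,0,0],[0,0,0],[0,0,0],[0,0,0]],"gripper":[1,1,1,1,1]}'
python3 -m crank '{"travel":[[0,0,0],[0,0,0],[0,0,0],[0,0,0],[0,0,0]],"turn":[[0,0,0],[0,0,0],[0,0,0],[0,0,0],[0,0,0]],"gripper":[1,1,1,1,1]}'
python3 - <<'E'
from workcell import bot
import cv2,pickle
d={}
for n in("wrist","scene","top"):
    f=bot.grab_frame(n);d[n]=f
pickle.dump(d,open("f2.pkl","wb"));cv2.imwrite("pics/w2.png",d["wrist"]["pixels"][:,:,::-1])
s=bot.observe();print(s["clock"],s["position"],s["tool_rot"],s["qpos"],s["force"])
E
```

```text
clock: 4.15
position: [0.5764, 0.2897, 0.257]
tool_rot: [3.139, 0.003, 3.023]
force: [-0.5, 0.6, -0.3]
grip_width: 0.0165
finger_force: 58.7
clock: 4.65
position: [0.4997, 0.0626, 0.2534]
tool_rot: [3.141, 0.0, 3.023]
force: [1.9, -0.2, -0.0]
grip_width: 0.0167
finger_force: 58.8
clock: 5.15
position: [0.5007, 0.0651, 0.2531]
tool_rot: [-3.142, -0.0, 3.024]
force: [0.4, 0.4, -2.0]
grip_width: 0.0167
finger_force: 58.9
5.3 [0.50068152 0.06466812 0.25313552] [-3.14147245e+00 -2.36726213e-04  3.02396066e+00] [-0.28346662  0.30513702  0.04712977  1.88790782 -0.01737407  0.94920128
  1.22477527] [ 0.96279019 -0.36613121 -0.81752536]
```

View pics/w2.png

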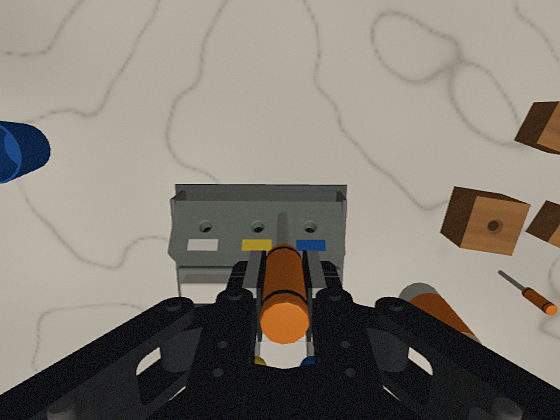

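The wrist view shows the ports at white (206,227), yellow (258,227) and blue (311,227), and the stand hole at (494,226). The manifold rows are parallel to the image. I'll zoom in on the mouths.

```bash
python3 - <<'E'
import pickle
from h import *
np.set_printoptions(precision=4,suppress=True)
d=pickle.load(open("f2.pkl","rb"));f=d["wrist"]
print("cam",ray(f,280,210)[0])
im=f["pixels"][170:270,160:360,::-1]
c=cv2.resize(im,None,fx=4,fy=4,interpolation=cv2.INTER_CUBIC)
c=cv2.convertScaleAbs(c,alpha=1.8)
cv2.imwrite("pics/w2c.png",c)
P=[onz(f,u,227,.062) for u in(206,258,311)]
print(P)
print("hole",onz(f,494,226,.05))
print("front edge",onz(f,176,185,0),onz(f,346,185,0.))
E
```

```text
cam [0.4307 0.0752 0.3963]
[array([ 0.5361, -0.0191,  0.062 ]), array([0.5426, 0.0351, 0.062 ]), array([0.5492, 0.0904, 0.062 ])]
hole [0.576 0.289 0.05 ]
front edge [ 0.4989 -0.0627  0.    ] [0.5231 0.1402 0.    ]
```

View pics/w2c.png

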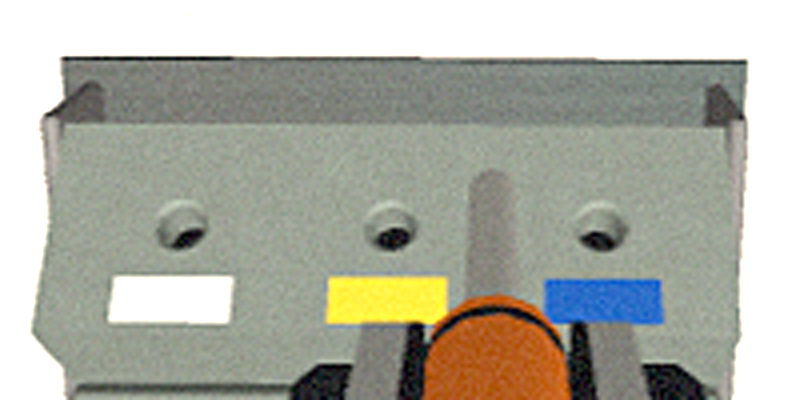

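```bash
cat >> h.py <<'E'
from scipy.spatial.transform import Rotation as Ro
L=.0837
YAW=-.118
EX=np.array([np.cos(YAW),np.sin(YAW),0]);EY=np.array([-np.sin(YAW),np.cos(YAW),0]);EZ=np.array([0,0,1.])
A=.682*EX-.731*EZ
E
python3 - <<'E'
import pickle
from h import *
np.set_printoptions(precision=4,suppress=True)
d=pickle.load(open("f2.pkl","rb"));f=d["wrist"]
tcp=np.array([.5007,.0647,.2531]);print("tip expected px",proj(f,tcp-[0,0,L]), "handle top px",proj(f,tcp+[0,0,.125-L]))
P={k:onz(f,*c,.062) for k,c in dict(w=(205.3,226.1),y=(256.9,226.3),b=(310.1,226.3)).items()}
print(P);v=P["b"]-P["w"];print(np.linalg.norm(v),np.arctan2(-v[0],v[1]))
m=np.mean(list(P.values()),0)
for k,y in(("b",.055),("y",0),("w",-.055)):
    p=m+EY*y; print(k,p,"hover",p-A*(L+.03))
print(Ro.from_rotvec(-np.radians(43)*EY).as_rotvec(degrees=True))
E
```

```text
tip expected px [280.2129 216.4421] handle top px [277.1119 323.0847]
{'w': array([ 0.5351, -0.0196,  0.062 ]), 'y': array([0.5417, 0.0341, 0.062 ]), 'b': array([0.5483, 0.0896, 0.062 ])}
0.1099959921838172 -0.12091736449829787
b [0.5482 0.0893 0.062 ] hover [0.4712 0.0984 0.1451]
y [0.5417 0.0347 0.062 ] hover [0.4647 0.0438 0.1451]
w [ 0.5352 -0.0199  0.062 ] hover [ 0.4582 -0.0108  0.1451]
[ -5.0622 -42.701   -0.    ]
```

```bash
python3 -m crank '{"travel":[[-0.7,-0.4,0],[-1.4,-0.8,0],[-2.1,-1.2,0],[-2.8,-1.6,0],[-3.6,-2.1,-1]],"turn":[[-0.8,-6.8,0],[-1.6,-13.6,0],[-2.4,-20.4,0],[-3.2,-27.2,0],[-4,-34,0]],"gripper":[1,1,1,1,1]}'
python3 -m crank '{"travel":[[0,0,-2],[0,0,-4.5],[0,0,-7],[0,0,-9],[0,0,-9]],"turn":[[-0.5,-4.4,0],[-1.06,-8.7,0],[-1.06,-8.7,0],[-1.06,-8.7,0],[-1.06,-8.7,0]],"gripper":[1,1,1,1,1]}'
python3 - <<'E'
from workcell import bot
from h import *
import cv2,pickle
f=bot.grab_frame("wrist")
s=bot.observe();f["s"]=s;pickle.dump(f,open("w3.pkl","wb"));cv2.imwrite("pics/w3.png",f["pixels"][:,:,::-1])
R=Ro.from_euler("xyz",s["tool_rot"]).as_matrix();print(s["clock"],s["position"],R[:,2],A,s["qpos"],s["force"])
E
```

```text
clock: 5.8
position: [0.473, 0.0398, 0.2505]
tool_rot: [-3.118, 0.495, 3.019]
force: [0.9, -1.2, -0.6]
grip_width: 0.0168
finger_force: 58.7
clock: 6.3
position: [0.4601, 0.0188, 0.1684]
tool_rot: [-2.938, 0.487, 3.103]
force: [0.6, -1.3, -1.5]
grip_width: 0.0163
finger_force: 58.7
6.35 [0.46116865 0.02026554 0.16741332] [ 0.45438036 -0.21581828 -0.86426903] [ 0.67725742 -0.08028937 -0.731     ] [ 0.01540347  0.30056887 -0.55880603  2.41098505  1.37976497  0.58780859
 -0.25902925] [-0.88616248 -0.17843697 -3.00246899]
```

View pics/w3.png

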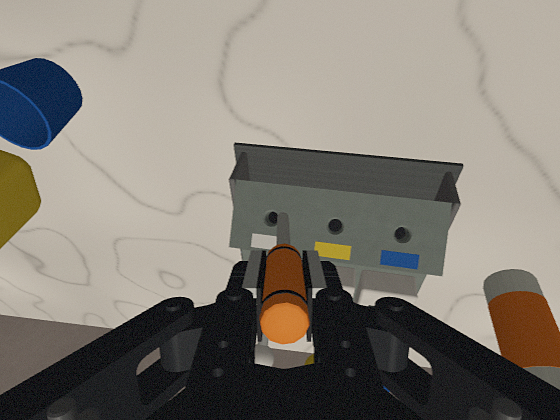

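The arm is partway: the tip is over the slab near the white and yellow ports, and the elbow is swinging (q4 is at its limit). I'll command the rest and see if it converges.

```bash
python3 - <<'E'
from workcell import bot
from h import *
np.set_printoptions(precision=4,suppress=True)
s=bot.observe();R=Ro.from_euler("xyz",s["tool_rot"])
T=np.c_[-EY*0,EY,A];T[:,0]=np.cross(EY,A)
print((Ro.from_matrix(T)*R.inv()).as_rotvec(degrees=True), np.array([.458,.044,.160])-s["position"])
E
python3 -m crank '{"travel":[[0,0,4],[0,2.4,4],[0,2.4,4],[0,2.4,4],[0,2.4,4]],"turn":[[0,0,0],[-3,-6,-3],[-6,-12,-6],[-9,-15,-9],[-11.5,-15,-11]],"gripper":[1,1,1,1,1]}'
python3 - <<'E'
from workcell import bot
from h import *
np.set_printoptions(precision=4,suppress=True)
s=bot.observe();R=Ro.from_euler("xyz",s["tool_rot"])
T=np.c_[np.cross(EY,A),EY,A]
print(s["qpos"],(Ro.from_matrix(T)*R.inv()).as_rotvec(degrees=True))
E
```

```text
[  7.9904 -15.4589   2.3485] [-0.0032  0.0237 -0.0074]
clock: 6.85
position: [0.4591, 0.0423, 0.2095]
tool_rot: [-2.708, 0.764, 3.044]
force: [0.8, -0.9, -0.5]
grip_width: 0.0162
finger_force: 58.8
[-0.2263  0.4122 -0.7109  2.4074  1.3709  1.165  -0.7077] [18.0072 -1.1765 15.9295]
```

```bash
python3 -m crank '{"travel":[[0,0,0],[0,0,0],[0,0,-1],[0,0,-2],[0,0,-2]],"turn":[[6,-0.5,5.5],[12,-1,11],[18,-1,16],[18,-1,16],[18,-1,16]],"gripper":[1,1,1,1,1]}'
cat > st.py <<'E'
from workcell import bot
from h import *
np.set_printoptions(precision=4,suppress=True)
s=bot.observe();R=Ro.from_euler("xyz",s["tool_rot"])
T=np.c_[np.cross(EY,A),EY,A]
print("q",s["qpos"],"turn left",(Ro.from_matrix(T)*R.inv()).as_rotvec(degrees=True))
tip=s["position"]+L*R.as_matrix()[:,2];print("tip",tip)
for k,y in(("b",.055),("y",0),("w",-.055)):
    r=tip-(np.array([.5417,.0347,.062])+EY*y);print(k,"out",-r@A,"lat",r@EY,"up",r@np.cross(A,EY))
E
python3 st.py
```

```text
clock: 7.35
position: [0.4758, 0.0524, 0.1916]
tool_rot: [-2.9, 0.688, 3.089]
force: [0.8, 0.9, -2.4]
grip_width: 0.0163
finger_force: 58.9
q [ 0.4408  0.6809 -1.4337  2.429   1.5728  1.3465 -0.551 ] turn left [10.0464 -4.4665  5.361 ]
tip [0.5263 0.0297 0.1288]
b out 0.058877261813999306 lat -0.0617897962917543 up 0.034837549111511414
y out 0.05887726181399932 lat -0.006789796291754308 up 0.03483754911151139
w out 0.05887726181399934 lat 0.0482102037082457 up 0.03483754911151137
```

```bash
cat > go.py <<'E'
# usage: go.py x y z  lean_deg lean_azimuth_deg : prints shift(cm) and turn(deg) to that TCP pose (lean 0 = straight down, yaw 3.023)
import sys
from workcell import bot
from h import *
np.set_printoptions(precision=3,suppress=True)
s=bot.observe();R=Ro.from_euler("xyz",s["tool_rot"])
x,y,z,l,az=map(float,sys.argv[1:6]);yaw=float(sys.argv[6]) if len(sys.argv)>6 else 3.023
D=Ro.from_euler("xyz",[np.pi,0,yaw]);k=np.radians(az+90)
T=Ro.from_rotvec(np.radians(l)*np.array([np.cos(k),np.sin(k),0]))*D
print("clock",s["clock"],"q",s["qpos"],"F",s["force"],"\nshift",100*(np.array([x,y,z])-s["position"]),"turn",(T*R.inv()).as_rotvec(degrees=True))
E
python3 go.py .50 .065 .253 0 0
```

```text
clock 7.35 q [ 0.441  0.681 -1.434  2.429  1.573  1.347 -0.551] F [ 0.785  0.888 -2.399] 
shift [2.416 1.264 6.136] turn [16.564 37.917  1.128]
```

```bash
python3 -m crank '{"travel":[[1,0.5,2],[2,1,4],[2.4,1.2,6],[2.4,1.2,6],[2.4,1.2,6]],"turn":[[3.2,7.6,0.2],[6.5,15,0.4],[10,22.8,0.6],[13,30.4,0.8],[16.5,37.9,1.1]],"gripper":[1,1,1,1,1]}'
python3 -m crank '{"travel":[[0,0,0],[0,0,0],[0,0,0],[0,0,0],[0,0,0]],"turn":[[0,0,0],[0,0,0],[0,0,0],[0,0,0],[0,0,0]],"gripper":[1,1,1,1,1]}'
python3 go.py .576 .2887 .17 0 0
```

```text
clock: 7.85
position: [0.501, 0.0655, 0.2554]
tool_rot: [-3.105, 0.111, 3.02]
force: [-0.9, 0.2, -0.5]
grip_width: 0.0164
finger_force: 58.9
clock: 8.35
position: [0.5002, 0.0645, 0.2529]
tool_rot: [-3.1, 0.116, 3.018]
force: [0.1, -0.5, -1.9]
grip_width: 0.0163
finger_force: 58.8
clock 8.35 q [ 0.707  0.624 -1.431  1.924  0.799  1.192  0.43 ] F [ 0.067 -0.527 -1.945] 
shift [ 7.585 22.419 -8.288] turn [3.16  6.293 0.424]
```

```bash
python3 -m crank '{"travel":[[1.5,4.5,0],[3,9,0],[4.5,13.5,0],[6,18,0],[7.6,22.4,0]],"turn":[[1,2,0.4],[2,4,0.4],[3.16,6.3,0.4],[3.16,6.3,0.4],[3.16,6.3,0.4]],"gripper":[1,1,1,1,1]}'
python3 go.py .576 .2887 .17 0 0
python3 -m crank '{"travel":[[0,0,0],[0,0,0],[0,0,0],[0,0,0],[0,0,0]],"turn":[[0,0,0],[0,0,0],[0,0,0],[0,0,0],[0,0,0]],"gripper":[1,1,1,1,1]}'
python3 go.py .576 .2887 .17 0 0
```

```text
clock: 8.85
position: [0.5768, 0.2901, 0.2525]
tool_rot: [3.141, -0.001, 3.021]
force: [1.6, -0.3, -0.2]
grip_width: 0.0163
finger_force: 58.9
clock 8.85 q [ 0.134  0.832 -1.253  1.478  0.791  1.402  0.301] F [ 1.575 -0.262 -0.229] 
shift [-0.081 -0.144 -8.251] turn [-0.027 -0.047  0.101]
clock: 9.35
position: [0.577, 0.2869, 0.2531]
tool_rot: [3.141, -0.0, 3.019]
force: [-0.1, -0.1, -1.3]
grip_width: 0.0167
finger_force: 59.0
clock 9.35 q [ 0.141  0.829 -1.254  1.481  0.791  1.401  0.302] F [-0.104 -0.128 -1.262] 
shift [-0.101  0.182 -8.306] turn [-0.027 -0.001  0.207]
```

```bash
python3 -m crank '{"travel":[[-0.1,0.1,-3],[-0.1,0.1,-7],[-0.1,0.1,-10.5],[-0.1,0.1,-10.5],[-0.1,0.1,-10.5]],"turn":[[0,0,0],[0,0,0],[0,0,0],[0,0,0],[0,0,0]],"gripper":[1,1,1,1,1]}'
python3 - <<'E'
from workcell import bot
from h import *
import cv2,pickle
np.set_printoptions(precision=4,suppress=True)
P=[];F=[]
for i in range(3):
    f=bot.grab_frame(["scene","top","wrist"][i]);F.append(f);P.append(bot.observe()["position"])
print(np.array(P));pickle.dump(F,open("f4.pkl","wb"))
a=cv2.resize(F[0]["pixels"][270:370,290:400,::-1],None,fx=4,fy=4,interpolation=cv2.INTER_CUBIC)
b=F[2]["pixels"][120:345,140:400,::-1];b=cv2.resize(b,(360,400))
cv2.imwrite("pics/s4.png",np.hstack([a[:400],b]))
E
```

```text
clock: 9.85
position: [0.5758, 0.289, 0.1489]
tool_rot: [3.14, -0.001, 3.02]
force: [-0.0, 0.7, 0.7]
grip_width: 0.0164
finger_force: 59.0
[[0.5761 0.2895 0.1499]
 [0.5763 0.2897 0.1501]
 [0.5763 0.2896 0.15  ]]
```

View pics/s4.png

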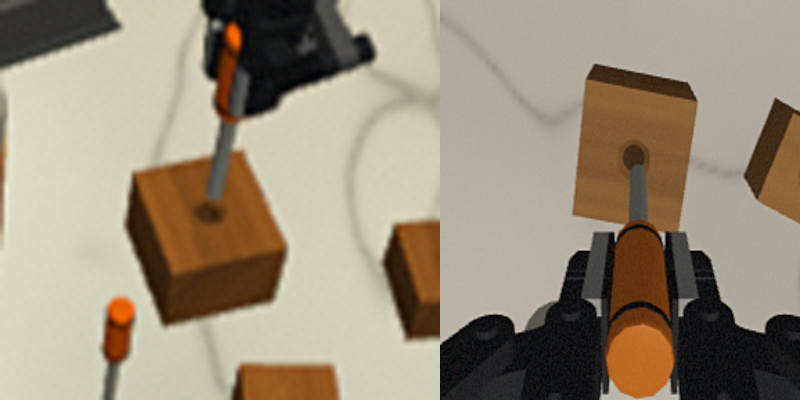

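The tip is centred over the large stand's hole, so I'll lower it.

```bash
python3 -m crank '{"travel":[[0,-0.05,-1.5],[0,-0.05,-3],[0,-0.05,-4.5],[0,-0.05,-6],[0,-0.05,-6.5]],"turn":[[0,0,0],[0,0,0],[0,0,0],[0,0,0],[0,0,0]],"gripper":[1,1,1,1,1]}'
python3 -m crank '{"travel":[[0,0,0],[0,0,0],[0,0,0],[0,0,0],[0,0,0]],"turn":[[0,0,0],[0,0,0],[0,0,0],[0,0,0],[0,0,0]],"gripper":[0.6,0.3,0,0,0]}'
python3 go.py .576 .289 .12 30 26
```

```text
clock: 10.5
position: [0.576, 0.2894, 0.0829]
tool_rot: [3.14, 0.0, 3.021]
force: [-3.9, -8.5, 61.2]
grip_width: 0.0166
finger_force: 67.2
clock: 11.0
position: [0.5756, 0.2886, 0.0827]
tool_rot: [3.141, -0.001, 3.021]
force: [-0.3, -0.3, 0.6]
grip_width: 0.0851
finger_force: 0.0
clock 11.0 q [ 0.094  1.007 -1.124  1.619  0.974  1.169  0.182] F [-0.264 -0.291  0.641] 
shift [0.044 0.036 3.73 ] turn [-13.17   26.938   0.127]
```

```bash
python3 go.py .5666 .290 .0855 30 -6.8
python3 -m crank '{"travel":[[0,0,1],[-0.3,0,1.5],[-0.5,0.1,2],[-0.7,0.1,2],[-0.9,0.15,2]],"turn":[[0.7,6,0],[1.4,12,0],[2.1,18,0],[2.8,24,0],[3.5,29.8,0]],"gripper":[0,0,0,0,0]}'
python3 -m crank '{"travel":[[0,0,0],[0,0,-0.5],[0,0,-1],[0,0,-1],[0,0,-1]],"turn":[[0,0,0],[0,0,0],[0,0,0],[0,0,0],[0,0,0]],"gripper":[0,0,0,0,0]}'
python3 go.py .5666 .290 .0855 30 -6.8
```

```text
clock 11.0 q [ 0.094  1.007 -1.124  1.619  0.974  1.169  0.182] F [-0.264 -0.291  0.641] 
shift [-0.896  0.136  0.28 ] turn [ 3.536 29.746  0.122]
clock: 11.5
position: [0.567, 0.29, 0.1032]
tool_rot: [-3.141, -0.528, 3.02]
force: [-0.4, -0.4, -0.3]
grip_width: 0.0853
finger_force: 0.0
clock: 12.0
position: [0.5665, 0.2902, 0.0933]
tool_rot: [-3.14, -0.523, 3.021]
force: [-0.9, 0.1, -0.8]
grip_width: 0.0854
finger_force: 0.0
clock 12.0 q [ 0.075  1.224 -1.173  1.196  0.627  1.6    0.498] F [-0.935  0.148 -0.79 ] 
shift [ 0.012 -0.022 -0.776] turn [0.073 0.022 0.072]
```

```bash
python3 -m crank '{"travel":[[0,0,-0.4],[0,0,-0.8],[0,0,-0.8],[0,0,-0.8],[0,0,-0.8]],"turn":[[0,0,0],[0,0,0],[0,0,0],[0,0,0],[0,0,0]],"gripper":[0,0,0.3,0.6,1]}' 90
python3 -m crank '{"travel":[[0,0,0],[0,0,0],[0,0,0],[0,0,0],[0,0,0]],"turn":[[0,0,0],[0,0,0],[0,0,0],[0,0,0],[0,0,0]],"gripper":[1,1,1,1,1]}'
python3 go.py .5666 .290 .0855 30 -6.8
python3 -m crank '{"travel":[[0,0,3],[0,0,7],[0,0,11],[0,0,15],[0,0,15]],"turn":[[0,0,0],[0,0,0],[0,0,0],[0,0,0],[0,0,0]],"gripper":[1,1,1,1,1]}'
python3 go.py .5 .065 .2355 0 0
```

```text
clock: 12.5
position: [0.5666, 0.2902, 0.0849]
tool_rot: [-3.14, -0.524, 3.02]
force: [0.4, 0.1, 0.5]
grip_width: 0.0442
finger_force: 0.0
clock: 13.0
position: [0.5667, 0.29, 0.0851]
tool_rot: [-3.14, -0.524, 3.02]
force: [-0.0, -4.0, 5.8]
grip_width: 0.0158
finger_force: 87.7
clock 13.0 q [ 0.074  1.234 -1.169  1.196  0.633  1.592  0.5  ] F [-0.011 -4.041  5.784] 
shift [-0.011  0.003  0.041] turn [ 0.08  -0.042  0.117]
clock: 13.5
position: [0.5671, 0.2916, 0.24]
tool_rot: [3.138, -0.52, 3.023]
force: [0.7, 0.8, 0.0]
grip_width: 0.0162
finger_force: 88.0
clock 13.5 q [ 0.07   1.074 -1.239  1.102  0.523  1.779  0.476] F [0.712 0.817 0.038] 
shift [ -6.715 -22.664  -0.451] turn [ -3.729 -29.551   0.057]
```

```bash
cat > st.py <<'E'
# usage: st.py port d : shift/turn to have the tip d mm out of that port
import sys
from workcell import bot
from h import *
np.set_printoptions(precision=4,suppress=True)
LA,LU=.0851,.0093
U=np.cross(A,EY)
M=np.array([.5417,.0347,.062])
PT={"b":M+.055*EY,"y":M,"w":M-.055*EY}
D=Ro.from_euler("xyz",[np.pi,0,np.pi+YAW]);T=Ro.from_rotvec(-np.radians(13)*EY)*D
if __name__=="__main__":
    s=bot.observe();R=Ro.from_euler("xyz",s["tool_rot"])
    p=PT[sys.argv[1]];tgt=p-(float(sys.argv[2])/1000+LA)*A-LU*U
    tip=s["position"]+LA*A+LU*U
    r=tip-p
    print("q",s["qpos"],"F",s["force"],"F.A",s["force"]@A,"\nshift",100*(tgt-s["position"]),"turn",(T*R.inv()).as_rotvec(degrees=True),"\nout",-r@A,"lat",r@EY,"up",r@U)
E
python3 st.py y 50
```

```text
q [ 0.0697  1.074  -1.2393  1.1024  0.5232  1.7794  0.4758] F [0.7117 0.8168 0.0382] F.A 0.3884953881545239 
shift [-12.3694 -24.529   -8.5592] turn [ -5.2621 -42.4599   0.066 ] 
out 0.048462860950350836 lat 0.25814676432108485 up 0.12705610516311378
```

```bash
python3 -m crank '{"travel":[[-2,-4,0],[-4,-8,0],[-6,-12,0],[-8,-16,0],[-10,-20,0]],"turn":[[-0.9,-7.2,0],[-1.8,-14.4,0],[-2.7,-21.6,0],[-3.6,-28.8,0],[-4.4,-36,0]],"gripper":[1,1,1,1,1]}'
python3 -m crank '{"travel":[[-1.2,-2.2,-1],[-2.4,-4.5,-3],[-2.4,-4.5,-6],[-2.4,-4.5,-8.5],[-2.4,-4.5,-8.5]],"turn":[[-0.4,-3.2,0],[-0.8,-6.4,0],[-0.8,-6.4,0],[-0.8,-6.4,0],[-0.8,-6.4,0]],"gripper":[1,1,1,1,1]}'
python3 st.py y 30
```

```text
clock: 14.0
position: [0.4797, 0.1149, 0.2352]
tool_rot: [3.141, 0.068, 3.02]
force: [2.5, 0.1, 1.0]
grip_width: 0.0159
finger_force: 88.5
clock: 14.5
position: [0.4554, 0.0706, 0.1488]
tool_rot: [-3.141, 0.174, 3.02]
force: [-0.6, 0.5, -0.8]
grip_width: 0.0159
finger_force: 88.3
q [ 0.6294  0.6384 -1.2876  2.1876  1.0121  0.8865  0.171 ] F [-0.6036  0.5026 -0.7681] F.A 0.11230605936149485 
shift [ 0.1564 -2.5863 -0.9011] turn [-0.3225 -3.0243  0.2392] 
out 0.03970686562482144 lat 0.025498823024216712 up 0.0027843274816272
```

```bash
python3 -m crank '{"travel":[[0,-1,0],[0.1,-2,-0.5],[0.15,-2.6,-0.9],[0.15,-2.6,-0.9],[0.15,-2.6,-0.9]],"turn":[[-0.1,-1,0],[-0.2,-2,0.1],[-0.3,-3,0.2],[-0.3,-3,0.2],[-0.3,-3,0.2]],"gripper":[1,1,1,1,1]}'
python3 - <<'E'
from workcell import bot
from h import *
from st import *
import cv2,pickle
F={}
for n in("wrist","scene","top"):
    F[n]=bot.grab_frame(n);F[n]["s"]=bot.observe();
pickle.dump(F,open("f5.pkl","wb"))
f=F["wrist"];s=f["s"]
for n in F:
    s=F[n]["s"];tip=s["position"]+LA*A+LU*U
    print(n,s["position"],"tip px",proj(F[n],tip),"ports",[proj(F[n],PT[k]).round(1) for k in"byw"])
cv2.imwrite("pics/w5.png",cv2.resize(f["pixels"][130:280,180:380,::-1],None,fx=4,fy=4,interpolation=cv2.INTER_CUBIC))
E
python3 st.py y 5
```

```text
clock: 15.0
position: [0.4587, 0.045, 0.1428]
tool_rot: [3.14, 0.231, 3.022]
force: [-0.5, -0.6, -1.4]
grip_width: 0.016
finger_force: 88.4
wrist [0.4587 0.0452 0.1427] tip px [281.4378 290.152 ] ports [array([349.8, 285.8]), array([280.9, 286.1]), array([212. , 286.4])]
scene [0.4587 0.0453 0.1426] tip px [297.9574 225.5241] ports [array([300.3, 250.3]), array([290.4, 234.9]), array([281.2, 220.6])]
top [0.4587 0.0453 0.1424] tip px [254.1687 241.4797] ports [array([232.5, 236.7]), array([254.7, 235.5]), array([276.9, 234.2])]
q [ 0.6775  0.6189 -1.268   2.2393  1.1041  0.8196  0.1376] F [-0.3908 -0.819  -0.4586] F.A 0.13634727751500073 
shift [ 1.5266 -0.2585 -2.087 ] turn [-0.0531  0.2063  0.0716] 
out 0.030800269040638713 lat 0.0007697019386682646 up 0.0029289617382385
```

View pics/w5.png

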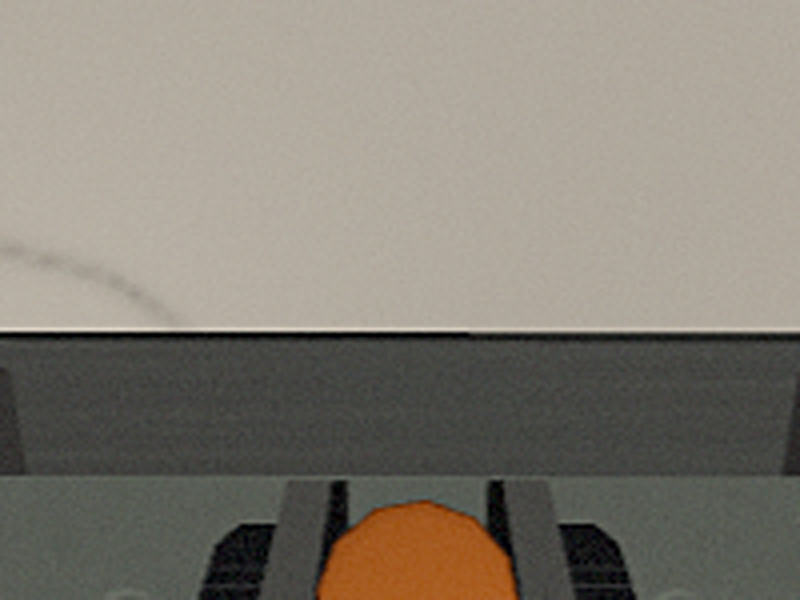

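The handle hides the yellow port. The neighbouring mouths, at about x=211 and x=349.5, match the predicted columns of 212 and 349.8, so the lateral alignment is good. I've used my 10 views, so the rest is numeric. I'll find the tip in the scene image by differencing.

```bash
python3 - <<'E'
import pickle
from h import *
from st import *
a=pickle.load(open("f0.pkl","rb"))["scene"]["pixels"].astype(int);F=pickle.load(open("f5.pkl","rb"));b=F["scene"]["pixels"].astype(int)
d=np.abs(a-b).sum(2)
print("cols 284..322; rows")
for r in range(204,242):print(r," ".join("%3d"%v for v in d[r,284:322]))
s=F["scene"]["s"];tip=s["position"]+LA*A+LU*U
for k in(0,.01,.03,.06,.07,.09):print(k,proj(F["scene"],tip-k*A).round(1))
for q in(A,U,EY):print((proj(F["scene"],tip+.002*q)-proj(F["scene"],tip)).round(2))
E
```

```text
cols 284..322; rows
204  31  27  39  20  31  23  24  24  32  21  34  35  29  26  28  30  30  33  38  26  24  31  35  20  32  28  32  27  27  39  31  17 117 151 202 264 317 386
205  18  24  34  25  24  25  31  25  35  25  37  33  33  25  28  28  30  24  29  27  26  30  22  30  33  32  25  25  39  28  18  85 125 144 186 229 277 326
206  36  25  34  33  20  34  30  23  32  12  27  18  25  36  32  30  24  31  31  33  23  36  35  21  36  21  32  39  24  18 100 131 142 176 139  63  80  96
207  26  32  35  27  26  40  29  31  30  27  35  24  39  18  32  34  21  29  32  33  35  26  21  24  26  31  34  28  19  95 128 140 167 147  30  38  38  30
208  30  21  31  28  27  25  29  23  27  26  40  26  24  34  25  26  28  20  33  21  21  31  36  20  28  49  25  26  93 141 135 176 153  42  36  31  36  44
209  26  28  28  24  18  35  35  26  33  28  22  32  29  23  24  24  36  34  29  30  30  32  21  32  25  35  16 103 144 140 162 146  32  34  40  29  34  24
210  32  35  31  27  24  28  24  22  31  21  35  20  37  21  37  22  28  25  39  26  35  41  30  26  28  29  41 137 139 166 149  27  30  35  30 
[... 4298 characters left out ...]
5  27  32  20  28  31  27  31  32  24  28  34  25  22  38  27  31  26  28  26  27
239  22  11  12  16  10   8  15  14  17  14   9  16  10  22  14  22  27  32  29  22  22  31  33  22  24  27  28  36  18  26  35  39  20  28  35  24  32  30
240  10  19  15  14   3  19   5  14  14   6  20   6  11  16  14  15  35  23  22  32  27  31  24  35  28  29  37  27  36  39  30  22  23  31  31  26  29  34
241  19  19  18  17   7  30  15  13  15   9  13  10   5   6  19  14  34  33  29  38  25  31  22  36  29  25  30  25  20  21  34  24  16  37  33  28  25  32
0 [298.  225.5]
0.01 [300.7 222.5]
0.03 [306.2 216.5]
0.06 [314.5 207.2]
0.07 [317.4 204.1]
0.09 [323.1 197.8]
[-0.54  0.6 ]
[-0.53 -0.25]
[0.36 0.53]
```

```bash
python3 - <<'E'
import pickle
from h import *
from st import *
f0=pickle.load(open("f0.pkl","rb"));f2=pickle.load(open("f2.pkl","rb"))["wrist"];f1=pickle.load(open("w1.pkl","rb"))
rng={"b":((105,150,40),(125,255,255)),"y":((20,130,80),(32,255,255))}
def cen(f,k,box):
    m=cv2.inRange(cv2.cvtColor(f["pixels"],cv2.COLOR_RGB2HSV),*rng[k]);x0,y0,x1,y1=box
    q=np.zeros_like(m);q[y0:y1,x0:x1]=m[y0:y1,x0:x1];M=cv2.moments(q,True);return M["m10"]/M["m00"],M["m01"]/M["m00"],M["m00"]
for k,bs,bt,bw in(("y",(278,223,292,239),(245,223,264,235),(235,235,275,254)),("b",(288,240,303,256),(224,225,242,235),(290,235,328,254))):
    w=cen(f2,k,bw);s=cen(f0["scene"],k,bs);t=cen(f0["top"],k,bt)
    c,d=ray(f2,*w[:2]);X=c+d*((M-c)@-A)/(d@-A)
    r=X-PT[k];print(k,w,"U,EY",r@U,r@EY,"scene",s,proj(f0["scene"],X),"top",t,proj(f0["top"],X), "tri s-t",tri(f0["scene"],s[:2],f0["top"],t[:2]),X, "tri w-t",tri(f2,w[:2],f0["top"],t[:2]))
E
```

```text
y (256.2974504249292, 244.4844192634561, 353.0) U,EY 0.020399857399085158 -0.00048512807167892086 scene (284.48387096774195, 231.1290322580645, 31.0) [284.7325 232.2713] top (254.9, 228.42857142857142, 70.0) [254.3248 228.4909] tri s-t (array([0.5561, 0.0309, 0.0781]), np.float64(0.000333356823619572)) [0.5565 0.0325 0.0759] tri w-t (array([0.5574, 0.0316, 0.0726]), np.float64(0.0011545096696346279))
b (310.5, 244.80132450331126, 302.0) U,EY 0.020800217163716175 -8.66759814772588e-05 scene (294.6190476190476, 247.0952380952381, 21.0) [294.4961 247.8668] top (232.36666666666667, 229.6, 30.0) [231.7355 229.6157] tri s-t (array([0.5626, 0.0861, 0.0772]), np.float64(0.0007304815296061948)) [0.5633 0.0874 0.0762] tri w-t (array([0.5633, 0.0867, 0.0758]), np.float64(0.0015370482528651312))
```

```bash
sed -i 's/^M=.*/M=np.array([.5417,.0347,.062])-.0013*EY+.0005*U/' st.py; python3 st.py y 5
```

```text
q [ 0.6775  0.6189 -1.268   2.2393  1.1041  0.8196  0.1376] F [-0.3908 -0.819  -0.4586] F.A 0.13634727751500073 
shift [ 1.5476 -0.3919 -2.0529] turn [-0.0531  0.2063  0.0716] 
out 0.03080026904063871 lat 0.0020697019386682622 up 0.002429219238238501
```

```bash
python3 -m crank '{"travel":[[0.5,-0.2,-0.8],[1,-0.3,-1.5],[1.55,-0.4,-2.05],[1.55,-0.4,-2.05],[1.55,-0.4,-2.05]],"turn":[[0,0.2,0],[0,0.2,0],[0,0.2,0],[0,0.2,0],[0,0.2,0]],"gripper":[1,1,1,1,1]}'
python3 st.py y 0
python3 -m crank '{"travel":[[0.15,0,-0.15],[0.3,-0.05,-0.3],[0.45,-0.05,-0.45],[0.6,-0.05,-0.6],[0.6,-0.05,-0.6]],"turn":[[0,0,0],[0,0,0],[0,0,0],[0,0,0],[0,0,0]],"gripper":[1,1,1,1,1]}'
python3 st.py y 0
```

```text
clock: 15.65
position: [0.4737, 0.0413, 0.1211]
tool_rot: [3.141, 0.226, 3.022]
force: [0.2, 0.6, -1.0]
grip_width: 0.0161
finger_force: 88.4
q [ 0.641   0.6727 -1.2119  2.2196  1.1666  0.8177  0.116 ] F [ 0.2019  0.6346 -1.0012] F.A 0.8176975662180634 
shift [ 0.3815 -0.0309 -0.2885] turn [-0.0656 -0.0669  0.0644] 
out 0.004717440565642282 lat -0.00014229455479639497 up -0.0008290158823272803
clock: 16.15
position: [0.4799, 0.0405, 0.1152]
tool_rot: [3.141, 0.226, 3.022]
force: [-0.3, -0.3, -1.8]
grip_width: 0.0155
finger_force: 88.4
q [ 0.6297  0.689  -1.1957  2.21    1.1852  0.8184  0.1106] F [-0.3413 -0.2987 -1.7929] F.A 1.1034665043133263 
shift [-0.2414  0.0499  0.3014] turn [-0.0457 -0.0371  0.091 ] 
out -0.003877706019620519 lat -0.0002112572078812825 up -0.00026024423492099316
```

```bash
python3 -m crank '{"travel":[[0.14,0,-0.15],[0.27,-0.05,-0.3],[0.4,-0.05,-0.45],[0.54,-0.05,-0.6],[0.54,-0.05,-0.6]],"turn":[[0,0,0],[0,0,0],[0,0,0],[0,0,0],[0,0,0]],"gripper":[1,1,1,1,1]}'
python3 st.py y 0
python3 -m crank '{"travel":[[0.1,0,-0.1],[0.2,-0.02,-0.2],[0.3,-0.04,-0.3],[0.35,-0.05,-0.38],[0.35,-0.05,-0.38]],"turn":[[0,0,0],[0,0,0],[0,0,0],[0,0,0],[0,0,0]],"gripper":[1,1,1,1,1]}'
python3 st.py y 0
```

```text
clock: 16.65
position: [0.4853, 0.04, 0.1092]
tool_rot: [3.141, 0.226, 3.022]
force: [0.3, 0.5, -1.5]
grip_width: 0.0159
finger_force: 88.4
q [ 0.6191  0.7049 -1.1807  2.2016  1.203   0.8187  0.1049] F [ 0.2513  0.5071 -1.4661] F.A 1.2012122681371522 
shift [-0.7789  0.0993  0.9052] turn [-0.0442 -0.0407  0.0872] 
out -0.011972300953836277 lat -6.915409671141834e-05 up -0.00043396914107629646
clock: 17.15
position: [0.4875, 0.04, 0.1057]
tool_rot: [3.142, 0.225, 3.023]
force: [-20.0, 0.0, 24.5]
grip_width: 0.016
finger_force: 91.4
q [ 0.6131  0.7137 -1.1734  2.1978  1.212   0.8196  0.1021] F [-19.9846   0.034   24.5319] F.A -31.470266830062574 
shift [-1.0014  0.1043  1.2523] turn [-0.0144 -0.102   0.0295] 
out -0.01601999891362807 lat 0.0001428423238829775 up -0.001181539348519735
```

Yellow stops hard at about 16 mm with 31 N of purely axial force, so it looks blind. Next I'll probe blue and white.

```bash
python3 -m crank '{"travel":[[-0.7,0.1,0.75],[-1.4,0.15,1.5],[-2.1,0.2,2.3],[-2,1.5,2.3],[-1.9,3,2.3]],"turn":[[0,0,0],[0,0,0],[0,0,0],[0,0,0],[0,0,0]],"gripper":[1,1,1,1,1]}'
python3 st.py b 6
```

```text
clock: 17.65
position: [0.4696, 0.0691, 0.1293]
tool_rot: [3.142, 0.227, 3.021]
force: [-0.8, 0.4, -1.1]
grip_width: 0.0159
finger_force: 88.7
q [ 0.5823  0.6581 -1.2259  2.2136  1.1433  0.8391  0.0666] F [-0.8252  0.4128 -1.1074] F.A 0.2174524967460795 
shift [ 1.0313  2.7009 -0.6703] turn [-0.0001  0.0226  0.1653] 
out 0.015713033605420233 lat -0.028035655188761936 up -0.0005909338650342387
```

```bash
python3 -m crank '{"travel":[[0.3,1.5,0],[0.4,2.8,0],[0.7,2.75,-0.4],[1.03,2.7,-0.68],[1.03,2.7,-0.68]],"turn":[[0,0,0],[0,0,0],[0,0,0],[0,0,0],[0,0,0]],"gripper":[1,1,1,1,1]}'
python3 st.py b 0
```

```text
clock: 18.15
position: [0.4801, 0.0955, 0.1214]
tool_rot: [3.141, 0.226, 3.021]
force: [-0.3, 0.1, -0.9]
grip_width: 0.0156
finger_force: 88.7
q [ 0.4986  0.6901 -1.1986  2.1809  1.1638  0.8624  0.0146] F [-0.3477  0.1233 -0.9356] F.A 0.43856430272262475 
shift [ 0.3875  0.0069 -0.3178] turn [-0.014  -0.0622  0.1439] 
out 0.004942240170940187 lat -0.0005247161859464951 up -0.0006395625616185019
```

```bash
python3 -m crank '{"travel":[[0.18,0,-0.15],[0.34,0,-0.3],[0.49,0,-0.47],[0.63,-0.02,-0.62],[0.63,-0.02,-0.62]],"turn":[[0,0,0],[0,0,0],[0,0,0],[0,0,0],[0,0,0]],"gripper":[1,1,1,1,1]}'
python3 st.py b 0
python3 -m crank '{"travel":[[0.14,-0.02,-0.15],[0.27,-0.03,-0.3],[0.4,-0.05,-0.43],[0.54,-0.06,-0.58],[0.54,-0.06,-0.58]],"turn":[[0,0,0],[0,0,0],[0,0,0],[0,0,0],[0,0,0]],"gripper":[1,1,1,1,1]}'
python3 -m crank '{"travel":[[0.1,-0.01,-0.11],[0.2,-0.02,-0.22],[0.3,-0.03,-0.32],[0.38,-0.04,-0.41],[0.38,-0.04,-0.41]],"turn":[[0,0,0],[0,0,0],[0,0,0],[0,0,0],[0,0,0]],"gripper":[1,1,1,1,1]}'
python3 st.py b 0
```

```text
clock: 18.65
position: [0.4864, 0.0962, 0.1153]
tool_rot: [3.141, 0.226, 3.022]
force: [-0.5, -0.5, -1.3]
grip_width: 0.016
finger_force: 88.7
q [ 0.4874  0.7069 -1.1837  2.1708  1.1813  0.8626  0.0107] F [-0.453  -0.5332 -1.2899] F.A 0.6789146511571219 
shift [-0.2391 -0.0601  0.2866] turn [-0.0383 -0.0429  0.0894] 
out -0.0036664575158383457 lat 0.0008784691820629022 up -0.0002705520319511162
clock: 19.15
position: [0.4918, 0.0957, 0.1096]
tool_rot: [3.141, 0.226, 3.022]
force: [-0.5, 0.3, -1.0]
grip_width: 0.0161
finger_force: 88.7
clock: 19.65
position: [0.4955, 0.0953, 0.1055]
tool_rot: [3.141, 0.226, 3.022]
force: [-0.9, -0.5, -0.5]
grip_width: 0.016
finger_force: 88.6
q [ 0.4744  0.732  -1.161   2.1566  1.208   0.8616  0.0063] F [-0.8837 -0.4573 -0.481 ] F.A -0.21015820417699918 
shift [-1.1545  0.0316  1.2675] turn [-0.0392 -0.0373  0.0829] 
out -0.017109878204448682 lat 0.0010458605447485202 up -0.0002363809700414318
```

```bash
python3 -m crank '{"travel":[[0.14,-0.04,-0.15],[0.34,-0.07,-0.37],[0.54,-0.09,-0.58],[0.74,-0.12,-0.8],[0.94,-0.15,-1.02]],"turn":[[0,0,0],[0,0,0],[0,0,0],[0,0,0],[0,0,0]],"gripper":[1,1,1,1,1]}'
python3 st.py b 0
python3 -m crank '{"travel":[[0.07,-0.01,-0.07],[0.14,-0.02,-0.15],[0.2,-0.02,-0.22],[0.27,-0.03,-0.29],[0.27,-0.03,-0.29]],"turn":[[0,0,0],[0,0,0],[0,0,0],[0,0,0],[0,0,0]],"gripper":[1,1,1,1,1]}'
python3 st.py b 0
```

```text
clock: 20.15
position: [0.5051, 0.0939, 0.0952]
tool_rot: [3.141, 0.226, 3.022]
force: [-0.8, 2.2, -0.1]
grip_width: 0.0158
finger_force: 88.5
q [ 0.4633  0.758  -1.1387  2.1412  1.2346  0.86    0.0039] F [-0.7742  2.1637 -0.1276] F.A -0.6047887036976406 
shift [-2.1116  0.1719  2.2979] turn [-0.0526 -0.0298  0.0749] 
out -0.03123658715791348 lat 0.0007785544134336642 up -0.0001947717064926688
clock: 20.65
position: [0.5077, 0.0934, 0.0925]
tool_rot: [3.141, 0.226, 3.022]
force: [-0.4, 0.6, 0.1]
grip_width: 0.0161
finger_force: 88.5
q [ 0.4602  0.7647 -1.1327  2.1369  1.2413  0.86    0.0034] F [-0.356   0.6459  0.0615] F.A -0.3379174389315477 
shift [-2.3671  0.2194  2.5709] turn [-0.0313 -0.0296  0.0861] 
out -0.03500134340206806 lat 0.0006081327669551704 up -0.0001616158348611821
```

```bash
python3 -m crank '{"travel":[[0.03,0,-0.04],[0.07,-0.01,-0.07],[0.1,-0.01,-0.11],[0.1,-0.01,-0.11],[0.1,-0.01,-0.11]],"turn":[[0,0,0],[0,0,0],[0,0,0],[0,0,0],[0,0,0]],"gripper":[1,1,1,1,1]}'
python3 st.py b 0
```

```text
clock: 21.15
position: [0.5085, 0.0933, 0.0915]
tool_rot: [3.141, 0.226, 3.022]
force: [-4.1, -0.7, 3.2]
grip_width: 0.0158
finger_force: 88.5
q [ 0.459   0.7672 -1.1306  2.1354  1.2438  0.8599  0.0031] F [-4.0922 -0.6525  3.2411] F.A -5.088354576811113 
shift [-2.4523  0.2286  2.6731] turn [-0.0258 -0.0329  0.0837] 
out -0.036332244779233566 lat 0.0006165624918563338 up -0.00023194590947678994
```

```bash
python3 -m crank '{"travel":[[0.02,0,-0.02],[0.04,0,-0.04],[0.06,-0.01,-0.06],[0.06,-0.01,-0.06],[0.06,-0.01,-0.06]],"turn":[[0,0,0],[0,0,0],[0,0,0],[0,0,0],[0,0,0]],"gripper":[1,1,1,1,1]}'
python3 st.py b 0
```

```text
clock: 21.65
position: [0.5087, 0.0934, 0.0909]
tool_rot: [3.141, 0.226, 3.022]
force: [-10.3, 0.3, 11.6]
grip_width: 0.016
finger_force: 89.4
q [ 0.4584  0.7685 -1.1299  2.1348  1.2446  0.8601  0.0032] F [-10.3364   0.3283  11.6483] F.A -15.541717051038741 
shift [-2.4716  0.2221  2.7259] turn [-0.0241 -0.0581  0.0684] 
out -0.036843936695852376 lat 0.0007043079299462444 up -0.0004577882072259079
```

Blue slid 20 mm to a hard stop (16 N), so it is through and its slug is home. White is next.

```bash
python3 -m crank '{"travel":[[-0.7,0.08,0.75],[-1.7,0.2,1.83],[-2.7,0.3,2.9],[-3.7,0.4,4],[-4.3,-3,4]],"turn":[[0,0,0],[0,0,0],[0,0,0],[0,0,0],[0,0,0]],"gripper":[1,1,1,1,1]}'
python3 st.py w 16
python3 -m crank '{"travel":[[-0.6,-4,0],[-0.9,-7,0],[-0.9,-7.2,0],[-0.9,-7.2,0],[-0.9,-7.2,0]],"turn":[[0,0,0],[0,0,0],[0,0,0],[0,0,0],[0,0,0]],"gripper":[1,1,1,1,1]}'
python3 st.py w 5
```

```text
clock: 22.15
position: [0.4661, 0.0667, 0.1333]
tool_rot: [3.139, 0.23, 3.027]
force: [1.8, -1.6, -1.4]
grip_width: 0.0156
finger_force: 88.8
q [ 0.6008  0.6463 -1.2383  2.2222  1.1342  0.8315  0.0818] F [ 1.7923 -1.6164 -1.4037] F.A 2.369708628477711 
shift [-0.5858 -7.9072 -0.336 ] turn [-0.1372  0.1701 -0.2357] 
out 0.020829166777796202 lat 0.07921178352390681 up -0.00026063983451737665
clock: 22.65
position: [0.4573, -0.0079, 0.1314]
tool_rot: [3.141, 0.227, 3.023]
force: [-0.1, 1.1, -1.4]
grip_width: 0.0161
finger_force: 88.8
q [ 0.8001  0.633  -1.2511  2.2576  1.1313  0.7793  0.2404] F [-0.0805  1.0612 -1.4381] F.A 0.9115445879827865 
shift [ 1.0336 -0.5367 -0.9551] turn [-0.0409  0.0215  0.0367] 
out 0.019410336996527628 lat 0.004112511906178751 up -0.001451353446098495
```

```bash
python3 -m crank '{"travel":[[0.3,-0.4,0],[0.6,-0.54,-0.4],[1.03,-0.54,-0.95],[1.03,-0.54,-0.95],[1.03,-0.54,-0.95]],"turn":[[0,0,0],[0,0,0],[0,0,0],[0,0,0],[0,0,0]],"gripper":[1,1,1,1,1]}'
python3 st.py w -4
```

```text
clock: 23.15
position: [0.4675, -0.0137, 0.1211]
tool_rot: [3.141, 0.226, 3.022]
force: [-0.0, -0.5, -0.4]
grip_width: 0.0158
finger_force: 88.8
q [ 0.7869  0.6631 -1.221   2.2412  1.1629  0.7799  0.2399] F [-0.0438 -0.4547 -0.3612] F.A 0.27087863823657427 
shift [ 0.6308 -0.0264 -0.5785] turn [-0.065  -0.0624  0.0501] 
out 0.004523928129257145 lat -0.00048082438580305045 up -0.0006568360985560915
```

```bash
python3 -m crank '{"travel":[[0.17,0,-0.15],[0.33,-0.01,-0.3],[0.48,-0.02,-0.44],[0.63,-0.03,-0.58],[0.63,-0.03,-0.58]],"turn":[[0,0,0],[0,0,0],[0,0,0],[0,0,0],[0,0,0]],"gripper":[1,1,1,1,1]}'
python3 st.py w -12
python3 -m crank '{"travel":[[0.14,-0.02,-0.15],[0.27,-0.03,-0.3],[0.4,-0.05,-0.43],[0.54,-0.06,-0.58],[0.54,-0.06,-0.58]],"turn":[[0,0,0],[0,0,0],[0,0,0],[0,0,0],[0,0,0]],"gripper":[1,1,1,1,1]}'
python3 -m crank '{"travel":[[0.1,-0.01,-0.11],[0.2,-0.02,-0.22],[0.3,-0.03,-0.32],[0.38,-0.04,-0.41],[0.38,-0.04,-0.41]],"turn":[[0,0,0],[0,0,0],[0,0,0],[0,0,0],[0,0,0]],"gripper":[1,1,1,1,1]}'
python3 st.py w -31
```

```text
clock: 23.65
position: [0.4739, -0.0144, 0.1154]
tool_rot: [3.141, 0.226, 3.022]
force: [-0.3, 0.0, -0.8]
grip_width: 0.0158
finger_force: 88.8
q [ 0.7729  0.6798 -1.2043  2.2306  1.1815  0.7818  0.2325] F [-0.3342  0.0151 -0.8377] F.A 0.3847663261834963 
shift [ 0.5243 -0.0199 -0.5957] turn [-0.0444 -0.0369  0.0845] 
out -0.00407299578023574 lat -0.0004200111492421761 up 0.0002395910941769504
clock: 24.15
position: [0.4793, -0.015, 0.1096]
tool_rot: [3.141, 0.226, 3.022]
force: [-0.4, -0.1, -1.0]
grip_width: 0.0154
finger_force: 88.8
clock: 24.65
position: [0.4831, -0.0154, 0.1055]
tool_rot: [3.141, 0.226, 3.022]
force: [0.1, -0.6, -1.0]
grip_width: 0.0154
finger_force: 88.8
q [ 0.7522  0.7064 -1.1787  2.2158  1.2117  0.7832  0.2205] F [ 0.0605 -0.621  -1.0099] F.A 0.8290965154561613 
shift [ 0.8968 -0.0701 -0.9996] turn [-0.0402 -0.035   0.0842] 
out -0.017546718252079013 lat -0.0003595486937737845 up 0.0002468406392717865
```

```bash
python3 -m crank '{"travel":[[0.14,-0.01,-0.15],[0.34,-0.03,-0.37],[0.54,-0.04,-0.58],[0.74,-0.06,-0.8],[0.9,-0.07,-1.0]],"turn":[[0,0,0],[0,0,0],[0,0,0],[0,0,0],[0,0,0]],"gripper":[1,1,1,1,1]}'
python3 -m crank '{"travel":[[0.09,-0.01,-0.1],[0.18,-0.02,-0.2],[0.25,-0.03,-0.27],[0.29,-0.03,-0.32],[0.33,-0.04,-0.35]],"turn":[[0,0,0],[0,0,0],[0,0,0],[0,0,0],[0,0,0]],"gripper":[1,1,1,1,1]}'
python3 st.py w -36.8
```

```text
clock: 25.15
position: [0.4922, -0.0162, 0.0954]
tool_rot: [3.141, 0.226, 3.022]
force: [-0.6, -1.3, 1.0]
grip_width: 0.0158
finger_force: 88.7
clock: 25.65
position: [0.4953, -0.0165, 0.0921]
tool_rot: [3.141, 0.226, 3.022]
force: [-1.7, -0.7, 0.4]
grip_width: 0.0163
finger_force: 88.8
q [ 0.7265  0.7419 -1.1467  2.1949  1.2502  0.7851  0.2063] F [-1.686  -0.734   0.3937] F.A -1.3706774112497009 
shift [ 0.0641 -0.0065 -0.0827] turn [-0.037  -0.0294  0.083 ] 
out -0.035737539267221036 lat -1.0914226667168463e-05 up 9.279224049188663e-05
```

```bash
python3 -m crank '{"travel":[[0.03,0,-0.04],[0.05,-0.01,-0.06],[0.08,-0.01,-0.09],[0.1,-0.01,-0.11],[0.1,-0.01,-0.11]],"turn":[[0,0,0],[0,0,0],[0,0,0],[0,0,0],[0,0,0]],"gripper":[1,1,1,1,1]}'
python3 st.py w -36.8
```

```text
clock: 26.15
position: [0.4956, -0.0164, 0.0911]
tool_rot: [3.141, 0.226, 3.023]
force: [-12.2, -0.6, 13.8]
grip_width: 0.0159
finger_force: 89.9
q [ 0.7246  0.7442 -1.145   2.1941  1.2522  0.7857  0.2053] F [-12.1911  -0.6114  13.8078] F.A -18.300889052600624 
shift [ 0.0328 -0.016   0.0168] turn [-0.0182 -0.0723  0.0591] 
out -0.03666889892579217 lat 0.00012076420759753902 up -0.0003660284702525314
```

White is through too, with a hard stop at 36.5 mm. Now I'll withdraw and return the pin to the stand.

```bash
python3 -m crank '{"travel":[[-0.7,0.08,0.75],[-1.7,0.2,1.83],[-2.7,0.3,2.9],[-3.8,0.4,4.1],[-3.8,0.5,8]],"turn":[[0,0,0],[0,0,0],[0,0,0],[0,0,0],[0,0,0]],"gripper":[1,1,1,1,1]}'
python3 -m crank '{"travel":[[0,0,4],[0,0,8],[0,4,8.5],[1,8,8.5],[3,12,8.5]],"turn":[[0,0,0],[0,0,0],[0.5,4,0],[1,8,0],[1.8,15,0]],"gripper":[1,1,1,1,1]}'
python3 go.py .5667 .290 .24 30 -6.8
```

```text
clock: 26.65
position: [0.4559, -0.0115, 0.17]
tool_rot: [-3.142, 0.222, 3.024]
force: [0.7, -1.2, -0.6]
grip_width: 0.0157
finger_force: 88.6
clock: 27.15
position: [0.4812, 0.0903, 0.2582]
tool_rot: [3.139, 0.009, 3.019]
force: [0.8, -2.1, 1.0]
grip_width: 0.0161
finger_force: 88.0
clock 27.15 q [ 0.647  0.578 -1.338  1.882  0.618  1.178  0.54 ] F [ 0.842 -2.123  1.023] 
shift [ 8.552 19.972 -1.815] turn [ 3.525 30.336  0.277]
```

```bash
python3 -m crank '{"travel":[[1.7,4,0],[3.4,8,-0.4],[5.1,12,-0.8],[6.8,16,-1.2],[8.5,20,-1.8]],"turn":[[0.7,6,0],[1.4,12,0.1],[2.1,18,0.2],[2.8,24.2,0.3],[3.5,30.3,0.3]],"gripper":[1,1,1,1,1]}'
python3 -m crank '{"travel":[[0,0,0],[0,0,0],[0,0,0],[0,0,0],[0,0,0]],"turn":[[0,0,0],[0,0,0],[0,0,0],[0,0,0],[0,0,0]],"gripper":[1,1,1,1,1]}'
python3 go.py .5667 .290 .155 30 -6.8
```

```text
clock: 27.65
position: [0.5659, 0.2889, 0.2396]
tool_rot: [3.138, -0.518, 3.026]
force: [0.7, -0.5, 0.4]
grip_width: 0.0161
finger_force: 88.0
clock: 28.15
position: [0.5657, 0.2856, 0.2409]
tool_rot: [3.139, -0.512, 3.024]
force: [-0.8, -0.2, -0.5]
grip_width: 0.0158
finger_force: 88.4
clock 28.15 q [ 0.058  1.023 -1.139  1.122  0.453  1.738  0.528] F [-0.801 -0.192 -0.474] 
shift [ 0.101  0.438 -8.587] turn [-0.066  0.7    0.037]
```

```bash
python3 -m crank '{"travel":[[0.1,0.4,-3],[0.1,0.4,-6],[0.1,0.4,-8.6],[0.1,0.4,-8.6],[0.1,0.4,-8.6]],"turn":[[0,0.6,0],[0,0.6,0],[0,0.6,0],[0,0.6,0],[0,0.6,0]],"gripper":[1,1,1,1,1]}'
python3 go.py .5667 .290 .1 30 -6.8
```

```text
clock: 28.65
position: [0.5666, 0.2905, 0.155]
tool_rot: [3.139, -0.524, 3.024]
force: [0.8, -0.6, 0.5]
grip_width: 0.016
finger_force: 88.3
clock 28.65 q [ 0.052  1.115 -1.105  1.171  0.505  1.634  0.539] F [ 0.779 -0.568  0.52 ] 
shift [ 0.009 -0.05  -5.503] turn [-0.108  0.005  0.009]
```

```bash
python3 -m crank '{"travel":[[0,-0.05,-1.2],[0,-0.05,-2.6],[0,-0.05,-4],[0,-0.05,-5.5],[0,-0.05,-6.5]],"turn":[[-0.1,0,0],[-0.1,0,0],[-0.1,0,0],[-0.1,0,0],[-0.1,0,0]],"gripper":[1,1,1,1,1]}'
python3 -m crank '{"travel":[[0,0,-0.1],[0,0,-0.2],[0,0,-0.3],[0,0,-0.4],[0,0,-0.4]],"turn":[[0,0,0],[0,0,0],[0,0,0],[0,0,0],[0,0,0]],"gripper":[1,1,1,1,1]}'
python3 go.py .5667 .290 .085 30 -6.8
```

```text
clock: 29.15
position: [0.5663, 0.2898, 0.087]
tool_rot: [-3.14, -0.524, 3.023]
force: [2.0, -3.4, 2.4]
grip_width: 0.016
finger_force: 88.8
clock: 29.65
position: [0.5668, 0.2901, 0.0855]
tool_rot: [-3.141, -0.523, 3.023]
force: [1.5, -4.5, 0.4]
grip_width: 0.0158
finger_force: 88.9
clock 29.65 q [ 0.047  1.19  -1.073  1.199  0.555  1.552  0.55 ] F [ 1.465 -4.458  0.407] 
shift [-0.005 -0.005 -0.047] turn [ 0.032  0.021 -0.01 ]
```

```bash
python3 -m crank '{"travel":[[0,0,-0.05],[0,0,-0.1],[0,0,-0.1],[0,0,-0.1],[0,0,-0.1]],"turn":[[0,0,0],[0,0,0],[0,0,0],[0,0,0],[0,0,0]],"gripper":[1,1,1,0.7,0.3]}'
python3 -m crank '{"travel":[[0,0,0],[0,0,0],[0,0,0],[0,0,0],[0,0,3]],"turn":[[0,0,0],[0,0,0],[0,0,0],[0,0,0],[0,0,0]],"gripper":[0,0,0,0,0]}'
python3 -m crank '{"travel":[[0,0,4],[0,0,8],[0,0,12],[0,-3,15],[0,-6,16]],"turn":[[0,0,0],[0,0,0],[0,0,0],[-1,-7,0],[-2,-14,0]],"gripper":[0,0,0,0,0]}'
python3 go.py .70 .075 .25 0 0
python3 - <<'E'
import pickle
from workcell import bot
from h import *
f0=pickle.load(open("f0.pkl","rb"))
for n,box in(("scene",(322,290,362,350)),("top",(138,225,172,256))):
    g=bot.grab_frame(n);x0,y0,x1,y1=box
    d=np.abs(g["pixels"].astype(int)-f0[n]["pixels"])[y0:y1,x0:x1].sum(2)
    print(n,(d>90).sum(),d.mean())
    hs=lambda p:cv2.inRange(cv2.cvtColor(np.ascontiguousarray(p[y0:y1,x0:x1]),cv2.COLOR_RGB2HSV),(3,200,150),(14,255,255))
    for p in(f0[n]["pixels"],g["pixels"]):
        m=cv2.moments(hs(p),True);print(m["m00"],m["m10"]/max(m["m00"],1),m["m01"]/max(m["m00"],1))
E
```

```text
clock: 30.15
position: [0.5665, 0.2909, 0.0844]
tool_rot: [3.141, -0.524, 3.024]
force: [0.2, -0.1, -0.4]
grip_width: 0.0389
finger_force: 0.0
clock: 30.65
position: [0.5654, 0.2893, 0.1109]
tool_rot: [-3.138, -0.528, 3.022]
force: [-0.3, 0.1, 0.3]
grip_width: 0.0855
finger_force: 0.0
clock: 31.15
position: [0.5668, 0.2311, 0.2763]
tool_rot: [-3.138, -0.271, 3.022]
force: [1.2, 0.7, 1.0]
grip_width: 0.0855
finger_force: 0.0
clock 31.15 q [ 0.188  0.848 -1.171  1.329  0.537  1.585  0.53 ] F [1.247 0.653 1.031] 
shift [ 13.316 -15.615  -2.63 ] turn [ -1.62  -15.437  -0.   ]
scene 142 46.51166666666666
52.0 22.192307692307693 13.596153846153847
54.0 19.074074074074073 12.24074074074074
top 461 90.64611005692599
2.0 4.0 10.5
0.0 0.0 0.0
```

```bash
python3 -m crank '{"travel":[[3,-3.2,0],[6,-6.4,0],[9,-9.8,0],[12,-13,0],[14.7,-16.3,-1]],"turn":[[-0.4,-3.8,0],[-0.8,-7.6,0],[-1.2,-11.5,0],[-1.6,-15.4,0],[-1.6,-15.4,0]],"gripper":[0.5,1,1,1,1]}' 40
python3 -m crank '{"travel":[[0,0,0],[0,0,0],[0,0,0],[0,0,0],[0,0,0]],"turn":[[0,0,0],[0,0,0],[0,0,0],[0,0,0],[0,0,0]],"gripper":[1,1,1,1,1]}'
python3 go.py .7145 .0677 .125 0 0
python3 - <<'E'
import pickle
from workcell import bot
from h import *
f0=pickle.load(open("f0.pkl","rb"))["scene"]["pixels"].astype(int);g=bot.grab_frame("scene")["pixels"].astype(int)
d=np.abs(g-f0).sum(2)
ys,xs=np.where(d[285:355,320:366]>80);print(len(ys),xs.min()+320 if len(xs) else 0,xs.max()+320 if len(xs) else 0)
for nm,p in(("0",f0),("now",g)):
    h=cv2.cvtColor(p.astype(np.uint8),cv2.COLOR_RGB2HSV);m=cv2.inRange(h,(3,200,130),(14,255,255))
    for r in(297,300,304,308,312,316):
        c=np.where(m[r,330:360])[0];print(nm,r,(c.min()+330,c.max()+330) if len(c) else None)
E
```

```text
clock: 31.75
position: [0.7144, 0.0667, 0.2654]
tool_rot: [-3.14, -0.003, 3.023]
force: [0.6, 1.1, 0.9]
grip_width: 0.0123
finger_force: 0.0
clock: 32.25
position: [0.7132, 0.0682, 0.2641]
tool_rot: [-3.14, -0.007, 3.023]
force: [-0.1, -0.6, 0.6]
grip_width: -0.0002
finger_force: 0.0
clock 32.25 q [ 0.365  0.869 -1.117  1.239  0.758  1.47   0.793] F [-0.144 -0.608  0.553] 
shift [  0.127  -0.047 -13.908] turn [ 0.042 -0.393  0.016]
137 337 351
0 297 (np.int64(344), np.int64(348))
0 300 (np.int64(342), np.int64(350))
0 304 None
0 308 None
0 312 None
0 316 (np.int64(350), np.int64(350))
now 297 (np.int64(339), np.int64(346))
now 300 (np.int64(339), np.int64(346))
now 304 None
now 308 (np.int64(343), np.int64(345))
now 312 (np.int64(342), np.int64(350))
now 316 (np.int64(331), np.int64(353))
```

```bash
python3 - <<'E'
import pickle
from workcell import bot
from h import *
np.set_printoptions(precision=4,suppress=True)
f0=pickle.load(open("f0.pkl","rb"))
G={n:bot.grab_frame(n) for n in("scene","top")};pickle.dump(G,open("f6.pkl","wb"))
def top(f,box):
    x0,y0,x1,y1=box;p=f["pixels"][y0:y1,x0:x1].astype(float);w=np.clip(p[...,0]-1.3*p[...,1]-p[...,2]*.5-60,0,None)
    return p,w
for nm,D in(("0",f0),("now",G)):
    out=[]
    for n,box in(("scene",(334,292,356,306)),("top",(136,224,160,246))):
        p,w=top(D[n],box);yy,xx=np.mgrid[box[1]:box[3],box[0]:box[2]]
        t=w>0.6*w.max();out.append((xx[t].mean(),yy[t].mean()));print(nm,n,w.max(),t.sum(),out[-1])
    print(tri(D["scene"],out[0],D["top"],out[1]))
f=G["scene"]
b=np.array([.576,.289,0])
for k in(0,.05,.07,.125):print(k,proj(f,b+[0,0,k]),proj(G["top"],b+[0,0,k]))
E
```

```text
0 scene 47.599999999999994 39 (np.float64(346.02564102564105), np.float64(299.84615384615387))
0 top 0.0 0 (np.float64(nan), np.float64(nan))
 ** On entry to DLASCL parameter number  4 had an illegal value
 ** On entry to DLASCL parameter number  4 had an illegal value
 ** On entry to DLASCL parameter number  4 had an illegal value
 ** On entry to DLASCL parameter number  4 had an illegal value
 ** On entry to DLASCL parameter number  5 had an illegal value
 ** On entry to DLASCL parameter number  4 had an illegal value<stdin>:14: RuntimeWarning: Mean of empty slice.
  ret = ret.dtype.type(ret / rcount)
Traceback (most recent call last):
  File "h.py", line 12, in tri
    t=np.linalg.lstsq(np.c_[d1,-d2],c2-c1,rcond=None)[0]
      ~~~~~~~~~~~~~~~^^^^^^^^^^^^^^^^^^^^^^^^^^^^^^^^
numpy.linalg.LinAlgError: SVD did not converge in Linear Least Squares
```

```bash
python3 - <<'E'
import pickle
from h import *
np.set_printoptions(precision=4,suppress=True)
D0=pickle.load(open("f0.pkl","rb"));G=pickle.load(open("f6.pkl","rb"))
for nm,D in(("0",D0),("now",G)):
    out=[]
    for n,(x0,y0,x1,y1) in(("scene",(334,292,356,306)),("top",(136,224,162,250))):
        p=D[n]["pixels"][y0:y1,x0:x1].astype(float);s=p[...,0]-p[...,2]-.6*p[...,1]
        t=s>np.sort(s.ravel())[-(40 if n=="scene" else 25)]*1.0;yy,xx=np.mgrid[y0:y1,x0:x1]
        out.append((xx[t].mean(),yy[t].mean()));print(nm,n,out[-1],"std",xx[t].std(),yy[t].std(),"max",s.max(),np.sort(s.ravel())[-40])
    print(tri(D["scene"],out[0],D["top"],out[1]),onz(D["scene"],*out[0],.125),onz(D["top"],*out[1],.125))
b=np.array([.576,.289,0])
for k in(0,.05,.07,.125):print(k,proj(G["scene"],b+[0,0,k]),proj(G["top"],b+[0,0,k]))
E
```

```text
0 scene (np.float64(346.02564102564105), np.float64(299.71794871794873)) std 1.8740765861150366 1.663310229766857 max 163.4 138.6
0 top (np.float64(144.875), np.float64(235.33333333333334)) std 1.2686114456365274 1.49071198499986 max 116.80000000000001 69.6
(array([0.5752, 0.2858, 0.1236]), np.float64(0.0011401535254892507)) [0.5756 0.287  0.125 ] [0.5753 0.285  0.125 ]
now scene (np.float64(342.53846153846155), np.float64(298.43589743589746)) std 2.048716344147505 1.532466953588096 max 168.0 143.8
now top (np.float64(146.875), np.float64(233.33333333333334)) std 1.2686114456365274 1.49071198499986 max 137.0 92.60000000000001
(array([0.5792, 0.2805, 0.1239]), np.float64(0.0007873264460874937)) [0.5795 0.2814 0.125 ] [0.5792 0.28   0.125 ]
0 [339.2346 336.9409] [157.805 243.392]
0.05 [341.961 323.304] [152.3396 240.3868]
0.07 [343.1158 317.5279] [150.0135 239.1078]
0.125 [346.5015 300.5928] [143.1543 235.3363]
```

The pin is fully down (top at 0.124 m) and leans about 3°, within the hole's play. Now the blue lever.

```bash
python3 -m crank '{"travel":[[0.1,0,-3],[0.1,0,-7],[0.1,0,-11],[0.1,0,-13.9],[0.1,0,-13.9]],"turn":[[0,-0.4,0],[0,-0.4,0],[0,-0.4,0],[0,-0.4,0],[0,-0.4,0]],"gripper":[1,1,1,1,1]}'
python3 -m crank '{"travel":[[-1,0.12,0],[-2,0.24,0],[-3,0.36,0],[-4,0.47,0],[-5,0.59,0]],"turn":[[0,0,0],[0,0,0],[0,0,0],[0,0,0],[0,0,0]],"gripper":[1,1,1,1,1]}'
python3 go.py .6255 .0782 .125 0 0
```

```text
clock: 32.9
position: [0.7128, 0.0666, 0.121]
tool_rot: [-3.139, -0.005, 3.022]
force: [-0.6, -0.1, 0.2]
grip_width: 0.0001
finger_force: 0.0
clock: 33.4
position: [0.665, 0.0735, 0.127]
tool_rot: [-3.141, 0.003, 3.021]
force: [2.8, -0.3, 1.2]
grip_width: -0.0
finger_force: 0.8
clock 33.4 q [ 0.405  0.939 -1.07   1.526  0.864  1.2    0.633] F [ 2.822 -0.302  1.208] 
shift [-3.947  0.472 -0.199] turn [0.037 0.148 0.105]
```

```bash
python3 -m crank '{"travel":[[-0.8,0.1,0],[-1.6,0.19,0],[-2.2,0.26,0],[-2.8,0.33,0],[-3.1,0.37,0]],"turn":[[0,0,0],[0,0,0],[0,0,0],[0,0,0],[0,0,0]],"gripper":[1,1,1,1,1]}'
python3 -m crank '{"travel":[[-0.1,0.01,0],[-0.2,0.02,0],[-0.3,0.03,0],[-0.4,0.05,0],[-0.4,0.05,0]],"turn":[[0,0,0],[0,0,0],[0,0,0],[0,0,0],[0,0,0]],"gripper":[1,1,1,1,1]}'
```

```text
clock: 33.9
position: [0.633, 0.0769, 0.1247]
tool_rot: [-3.141, -0.0, 3.022]
force: [6.5, 0.2, -1.6]
grip_width: 0.0003
finger_force: 3.6
clock: 34.4
position: [0.6324, 0.0768, 0.125]
tool_rot: [3.141, 0.006, 3.02]
force: [23.8, 0.9, -13.2]
grip_width: 0.0002
finger_force: 12.0
```

```bash
python3 -m crank '{"travel":[[1.5,-0.2,0],[3,-0.35,1],[5,-0.6,4],[6.5,-1.5,7],[7,-4,7]],"turn":[[0,0,0],[0,0,0],[0,0,0],[0,0,0],[0,0,0]],"gripper":[1,1,1,1,1]}'
python3 go.py .7015 -.0415 .19 0 0
```

```text
clock: 34.9
position: [0.7013, 0.0403, 0.1988]
tool_rot: [3.139, 0.004, 3.024]
force: [1.0, 1.0, -0.4]
grip_width: -0.0001
finger_force: 0.0
clock 34.9 q [ 0.432  0.905 -1.102  1.369  0.805  1.34   0.773] F [ 0.972  1.011 -0.427] 
shift [ 0.024 -8.181 -0.884] turn [-0.109  0.25  -0.074]
```

```bash
python3 -m crank '{"travel":[[0,-3.5,0],[0,-6.5,0],[0,-8,0],[0,-8,0],[0,-8,0]],"turn":[[0,0,0],[0,0,0],[0,0,0],[0,0,0],[0,0,0]],"gripper":[1,1,1,1,1]}'
python3 go.py .7015 -.0415 .125 0 0
```

```text
clock: 35.4
position: [0.6993, -0.0416, 0.1949]
tool_rot: [-3.142, -0.0, 3.022]
force: [-0.4, 0.9, 0.3]
grip_width: -0.0002
finger_force: 0.0
clock 35.4 q [ 0.549  0.909 -1.102  1.374  0.809  1.339  0.883] F [-0.444  0.9    0.28 ] 
shift [ 0.217  0.006 -6.986] turn [ 0.003 -0.007  0.047]
```

```bash
python3 -m crank '{"travel":[[0.2,0,-3],[0.2,0,-7],[0.2,0,-7],[-0.8,0.12,-7],[-1.8,0.24,-7]],"turn":[[0,0,0],[0,0,0],[0,0,0],[0,0,0],[0,0,0]],"gripper":[1,1,1,1,1]}'
python3 -m crank '{"travel":[[-1,0.12,0],[-2,0.24,0],[-3,0.36,0],[-4,0.48,0],[-5,0.6,0]],"turn":[[0,0,0],[0,0,0],[0,0,0],[0,0,0],[0,0,0]],"gripper":[1,1,1,1,1]}'
python3 go.py .6194 -.0318 .125 0 0
```

```text
clock: 35.9
position: [0.6816, -0.0383, 0.1265]
tool_rot: [3.141, 0.001, 3.023]
force: [-0.7, 1.0, 0.9]
grip_width: 0.0002
finger_force: 0.0
clock: 36.4
position: [0.6307, -0.0339, 0.1251]
tool_rot: [-3.141, 0.0, 3.022]
force: [1.5, 0.3, 0.8]
grip_width: 0.0002
finger_force: 0.6
clock 36.4 q [ 0.609  0.903 -1.09   1.634  0.864  1.158  0.75 ] F [1.484 0.306 0.817] 
shift [-1.128  0.208 -0.01 ] turn [ 0.046 -0.     0.07 ]
```

```bash
python3 -m crank '{"travel":[[-0.4,0.05,0],[-0.8,0.1,0],[-1,0.14,0],[-1.1,0.15,0],[-1.2,0.16,0]],"turn":[[0,0,0],[0,0,0],[0,0,0],[0,0,0],[0,0,0]],"gripper":[1,1,1,1,1]}'
python3 -m crank '{"travel":[[-0.05,0,0],[-0.1,0.01,0],[-0.15,0.02,0],[-0.15,0.02,0],[-0.15,0.02,0]],"turn":[[0,0,0],[0,0,0],[0,0,0],[0,0,0],[0,0,0]],"gripper":[1,1,1,1,1]}'
```

```text
clock: 36.9
position: [0.6196, -0.0327, 0.1247]
tool_rot: [-3.141, 0.0, 3.021]
force: [4.2, -0.9, -1.8]
grip_width: 0.0001
finger_force: 2.4
clock: 37.4
position: [0.6193, -0.0326, 0.1249]
tool_rot: [-3.141, 0.003, 3.021]
force: [10.6, -2.1, -6.3]
grip_width: -0.0004
finger_force: 5.9
```

```bash
python3 -m crank '{"travel":[[-0.1,0.01,0],[-0.2,0.02,0],[-0.2,0.02,0],[-0.2,0.02,0],[-0.2,0.02,0]],"turn":[[0,0,0],[0,0,0],[0,0,0],[0,0,0],[0,0,0]],"gripper":[1,1,1,1,1]}'
python3 -m crank '{"travel":[[2,-0.2,0],[4,-0.4,1],[5.5,-0.6,5],[5.5,-0.6,9],[5.5,-0.6,13]],"turn":[[0,0,0],[0,0,0],[0,0,0],[0,0,0],[0,0,0]],"gripper":[1,1,1,1,1]}'
python3 -m crank '{"travel":[[0,-5,0],[0,-10,0],[0,-15,0],[0,-15,0],[0,-15,0]],"turn":[[0,0,0],[0,0,0],[0,0,0],[0,0,0],[0,0,0]],"gripper":[1,1,1,1,1]}'
python3 - <<'E'
from workcell import bot
from h import *
import pickle
np.set_printoptions(precision=4,suppress=True)
G={n:bot.grab_frame(n) for n in("scene","top")};pickle.dump(G,open("f7.pkl","wb"))
o=np.array([.5419,.0334])+.045*EX[:2]
f0=pickle.load(open("f0.pkl","rb"))
for n in G:
    for k,y in(("b",.055),("y",0),("w",-.055)):
        for nm,x in(("shut",.074),("open",.016)):
            p=np.r_[o+EX[:2]*x+EY[:2]*y,.135];u=proj(G[n],p);i,j=u.round().astype(int);print(n,k,nm,u.round(1),np.median(f0[n]["pixels"][j-1:j+2,i-1:i+2],(0,1)),np.median(G[n]["pixels"][j-1:j+2,i-1:i+2],(0,1)))
    d=np.abs(G[n]["pixels"].astype(int)-f0[n]["pixels"]).sum(2)>100
    for nm,b in dict(scene=dict(jug=(205,95,242,178),cup=(262,163,290,190),can=(260,280,294,345)),top=dict(jug=(390,184,475,240),cup=(352,248,381,275),can=(155,170,190,210)))[n].items():
        x0,y0,x1,y1=b;print(n,nm,d[y0:y1,x0:x1].sum())
E
```

```text
clock: 37.9
position: [0.619, -0.0327, 0.125]
tool_rot: [3.141, 0.006, 3.02]
force: [25.4, -2.6, -16.1]
grip_width: -0.0004
finger_force: 12.5
clock: 38.4
position: [0.6709, -0.0378, 0.2561]
tool_rot: [3.142, -0.001, 3.022]
force: [0.2, -0.4, 0.6]
grip_width: 0.0003
finger_force: 0.0
clock: 38.9
position: [0.6707, -0.1892, 0.2544]
tool_rot: [-3.141, -0.001, 3.019]
force: [0.2, 1.7, 0.4]
grip_width: -0.0002
finger_force: 0.0
scene b shut [250.6 242.2] [ 11.  49. 110.] [182. 173. 154.]
scene b open [275.8 234.7] [68. 74. 64.] [  9.  51. 113.]
scene y shut [241.9 225.7] [163. 129.   0.] [162. 127.   0.]
scene y open [266.2 218.8] [67. 73. 64.] [68. 74. 65.]
scene w shut [233.9 210.6] [165. 157. 142.] [177. 168. 147.]
scene w open [257.4 204.2] [193. 183. 161.] [180. 174. 156.]
scene jug 0
scene cup 0
scene can 0
top b shut [228.2 182. ] [ 18.  56. 104.] [159. 147. 134.]
top b open [228.9 205.7] [151. 146. 134.] [ 18.  59. 110.]
top y shut [251.3 180.7] [152. 124.   0.] [163. 134.   0.]
top y open [252.4 204.4] [141. 136. 124.] [153. 147. 135.]
top w shut [274.5 179.4] [153. 144. 133.] [168. 156. 142.]
top w open [275.8 203.1] [149. 142. 129.] [162. 153. 141.]
top jug 1715
top cup 0
top can 0
```

```bash
python3 - <<'E'
from workcell import bot
from h import *
import pickle
np.set_printoptions(precision=4,suppress=True)
G=pickle.load(open("f7.pkl","rb"));out=[]
for n,(x0,y0,x1,y1) in(("scene",(266,225,286,246)),("top",(220,196,238,216))):
    m=cv2.inRange(cv2.cvtColor(np.ascontiguousarray(G[n]["pixels"][y0:y1,x0:x1]),cv2.COLOR_RGB2HSV),(105,150,50),(125,255,255));M=cv2.moments(m,True);out.append((x0+M["m10"]/M["m00"],y0+M["m01"]/M["m00"]))
p,e=tri(G["scene"],out[0],G["top"],out[1]);print("blue ball",p,e,"travel x",(np.array([.6635,.0733,.1378])-p)@EX)
out=[]
for n,(x0,y0,x1,y1),k in(("scene",(334,292,356,306),40),("top",(136,224,162,250),25)):
    q=G[n]["pixels"][y0:y1,x0:x1].astype(float);s=q[...,0]-q[...,2]-.6*q[...,1];t=s>np.sort(s.ravel())[-k];yy,xx=np.mgrid[y0:y1,x0:x1];out.append((xx[t].mean(),yy[t].mean()))
print("pin top",tri(G["scene"],out[0],G["top"],out[1]))
d=np.abs(G["top"]["pixels"].astype(int)-pickle.load(open("f0.pkl","rb"))["top"]["pixels"]).sum(2)[184:240,390:475]>100
print("jug diff rows/cols",np.where(d.any(1))[0][[0,-1]]+184,np.where(d.any(0))[0][[0,-1]]+390)
E
```

```text
blue ball [0.609  0.0798 0.137 ] 0.0018072909878339826 travel x 0.05492527158455309
pin top (array([0.5792, 0.2805, 0.1239]), np.float64(0.0007873264460874937))
jug diff rows/cols [184 239] [423 474]
```

```bash
python3 - <<'E'
from h import *
import pickle
np.set_printoptions(precision=4,suppress=True)
G=pickle.load(open("f7.pkl","rb"));F=pickle.load(open("f0.pkl","rb"))
def c(f,x0,y0,x1,y1):
    h=cv2.cvtColor(np.ascontiguousarray(f["pixels"][y0:y1,x0:x1]),cv2.COLOR_RGB2HSV)
    m=cv2.inRange(h,(100,110,30),(128,255,255));N,L,S,C=cv2.connectedComponentsWithStats(m);i=1+S[1:,4].argmax();print(S[i]);b=S[i]
    return (x0+b[0]+(b[2]-1)/2,y0+b[1]+(b[3]-1)/2),(x0+C[i][0],y0+C[i][1])
for nm,D,bs,bt in(("shut",F,(242,230,262,250),(220,174,238,192)),("open",G,(264,222,288,248),(218,194,240,218))):
    s=c(D["scene"],*bs);t=c(D["top"],*bt);print(nm,s,t,[tri(D["scene"],s[i],D["top"],t[i])[0] for i in(0,1)],onz(D["top"],*t[1],.135),onz(D["scene"],*s[1],.135))
E
```

```text
[  5   5  11  12 104]
[ 5  5  8  9 56]
shut ((np.float64(252.0), np.float64(240.5)), (np.float64(251.8653846153846), np.float64(240.46153846153845))) ((np.float64(228.5), np.float64(183.0)), (np.float64(228.66071428571428), np.float64(182.91071428571428))) [array([0.6629, 0.0735, 0.1379]), array([0.6631, 0.0731, 0.1378])] [0.6641 0.0732 0.135 ] [0.6618 0.0708 0.135 ]
[  7   6  11  12 106]
[ 8  7  8  9 64]
open ((np.float64(276.0), np.float64(233.5)), (np.float64(275.95283018867923), np.float64(233.69811320754718))) ((np.float64(229.5), np.float64(205.0)), (np.float64(229.421875), np.float64(205.0))) [array([0.6088, 0.0796, 0.1379]), array([0.609 , 0.0798, 0.1375])] [0.6104 0.0794 0.135 ] [0.6071 0.0783 0.135 ]
```

```bash
python3 -c "
from workcell import bot
print(bot.job_done())"
```

```text
the job is handed in; nothing more can be done
None
```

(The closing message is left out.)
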